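# Ready the model car for the pull start

### The arm

A 6-joint arm with a two-finger parallel gripper is mounted at the origin on the work surface. World frame = base frame: x ahead of the robot, y to its left, z up, the work surface at z = 0. Lengths are in m, angles in rad, forces in N, time in s.
With the tool pointing down it reaches from about 0.35 to 0.875 m from the base axis. Payload 4.2 kg.
Tool frame: the origin (TCP) lies midway between the tips of the shut fingers; the grasp point (between the pads) lies 19 mm behind it (robot.grasp_offset is the distance from the TCP to the grasp point, in m); z points along the fingers, y is the direction in which the jaws open and shut (so a half turn about z gives the same grasp; the last joint's range is limited). The gripper opens to 85 mm and grips with 20 to 120 N. Pads are 22 mm wide; open, the fingers measure 114 mm over their backs; the gripper's body (76 mm by 85 mm) begins 54 mm behind the grasp point. The pads swing forward as they close: fully open they stand 13 mm farther back than shut.
Start: joints at [-1.075, 0.385, 0.008, 0, -1.194, -0.259], TCP at [0.147, -0.608, 0.231] pointing down, gripper open.
Joint ranges: [-3.14, 3.14], [-1.21, 2.06], [-1.07, 1.41], [-3.16, 2.05], [-2.99, -0.16], [-3.1, 3.1]. Speed limits (rad/s): [2.79, 2.79, 3.14, 3.14, 3.14, 3.14].

### API

Orientations are given as a unit quaternion [x, y, z, w].
In Python, from rig import robot gives the robot as it stands.
- The arm moves only by the tool send_rows, never from a script. Its argument "targets" is one flat list of numbers, 7 for each row, row after row: the shift along the tool's x, y, z normalised to -1 to 1, where 1 is 2 cm, then the turn, a rotation vector about the tool's x, y, z normalised to -1 to 1, where 1 is 2 pi rad, then the opening, from 0 (shut) to 1 (fully open). In form: [x, y, z, ax, ay, az, jaw, x, y, z, ax, ay, az, jaw, ...]. A call has exactly 5 rows; each row shifts and turns the commanded pose from where the row before left it, along the tool's axes as they then stand; what a row does not reach is not made up. A row lasts 1/12 s, in which the tool goes at most 41.7 mm and 7.16 degrees, less where a joint would pass 70% of its speed; a pose out of reach is approached as far as the arm can. A call with a number of a shift or a turn outside -1 to 1 is refused whole. A call with a gripper value outside its range is refused whole. The fingers move at their own pace and stop on an object; "grip_force" is the grip in N (left out, the last holds). Time passes only in rows, so rows that do not move let the fingers close, or fill a call up. It gives the time, the measured TCP pose, the force and the opening at its end, in the units of the state.
- robot.state(): the state, without advancing time (a new reading comes with each control period).
- robot.get_image(name): name is "scene" or "side" or "wrist"; returns the picture (400x640x3 uint8, blue, green, red); there is no depth.
- robot.calibration(name): a dict with "camera_matrix" (3x3 intrinsics, pixels), "world_to_cam" (4x4, takes a point from world to camera coordinates). Camera axes: x right, y up, looking along -z (the intrinsics and any distortion apply to the point x, -y, -z); pixel columns grow to the right and rows downward; lengths in m; the calibration is good to about 2 mm. A picture is of the moment at which its call begins: read the wrist's pose just before it. calibration takes no time and is no camera call; for the wrist camera it gives the pose at the moment of the call.
- robot.job_done(): hands the job in, once; it reports no verdict.
Trained networks look in the newest picture that a camera, given by its name, has taken for a name from the list of things; names that differ only in an ending like _2 or _b are one class to them, and where a whole thing is asked for, a point or a joint stands for the part that bears it (a point fixed in the world has none). Each returns a list of dicts, best first, with "confidence" (0 to 1); they miss things now and then, are a little off and sometimes report something else, mostly with a low value. They report only what shows in the picture. A call takes as long as a camera call.
- robot.search_frame(label, camera): "xy" ([column, row] in pixels, amid what is visible of it).
The state is a dict: "clock": time; "q": joint angles; "joint_vel": joint speeds; "joint_efforts": joint torques, N m; "ee_pos": TCP position; "ee_rot": TCP orientation; "ft_force": force on the tool from outside, world axes, zero at the start; "ft_torque": the same for the moment, N m; "width": finger opening in m.
Only numpy, scipy, OpenCV 4.12 (cv2) and the standard library are available. Lean on these libraries where they do the work, as an engineer would, in place of code of your own. Each camera call takes 0.05 s, during which the arm holds its last target.

### The job

Get this petrol model car ready for the pull start, radio first: swing the blue cover on the radio box sideways until its port is fully uncovered, slide the yellow switch in the port all the way to the green (on) end, and swing the cover back home so that the port is fully shut. Then turn the orange-capped choke lever all the way over to its closed stop, and last press the red primer bulb right in and let it spring back. Leave the loose things lying around the car where they are.

Things in the scene. Friction and masses are not known exactly. Their poses are not given: they have to be found in the camera images.
- car: Petrol model car without bodyshell, fixed on a foam stand, 785 long, 394 wide, 188 high. Origin: on the table under its middle; y axis to the nose, x to the car's right, z up; its yaw varies. Points given as (x, y, z) in mm elsewhere are in this frame. Chassis plate top z 54. Wheels 125 in diameter, tops z 163, centred at x +-165, y +-265.
- port (a point): Centre of the switch port, level with the top of the lid of the black radio box (lid 90 by 150, top at z 104): at (-35, 115, 104), axes as the car's. The port is 46 wide (car x), 70 long (car y), 12 deep. To its right stands the white fuel tank, top z 111 (cap z 122).
- engine_top (a point): Top centre of the engine's cylinder, at (0, -155, 182); it is 70 by 78, its front face at y -116. The air filter stands at (102, -135), radius 33, top z 188; the carburettor is in front of the cylinder, top z 135. The black recoil starter on the left is 104 in diameter, top z 164.
- cover (a joint): Turn of the blue cover about its pivot screw (vertical axis), rad. 0 = shut against its stop, grows as it swings open, clockwise seen from above, over the car's left side; end stop at 2.1. The port is wholly clear from 1.65 up. It is flat, slides over the lid, and stays where it is left (about 1.2 to 1.5 N at the knob).
- cover_knob (a point): Centre (half-way up) of the black round knob on the cover, 14 in diameter, 16 high, standing on the cover's top (z 108 in the car frame; the knob's top is at z 124). It is 79 from the pivot axis: at (40, -68) mm from it in the car frame when shut. It turns with the cover.
- cover_pivot (a point): Top of the cover's steel pivot screw head (15 in diameter, at z 112 in the car frame): the axis about which the cover swivels, fixed on the car at (-68, 161) mm. The cover is a plate 72 by 94 and 3 thick; shut, it covers x -79 to -7 and y 78 to 172 of the car frame (mm).
- switch (a joint): Travel of the yellow slide switch, m. 0 = off (red mark), 0.012 = fully on (green mark, towards the nose). About 2 N moves it; it stays where it is left.
- switch_tab (a point): Top centre of the yellow switch tab, 12 wide (car x), 10 long (car y), 9.5 high, standing in the port; its top lies 2 below the lid's top. Off, it leaves 37 of free length in the port on its tail side, where shut fingertips fit to push it towards the nose.
- choke (a joint): Turn of the choke lever about its vertical shaft, rad. 0 = fully open, 1.3 = closed stop; grows counter-clockwise seen from above. It stays where it is left (about 1.5 N at the cap moves it).
- choke_cap (a point): Centre (half-way up) of the upright round orange cap on the end of the choke lever, 10 in diameter, 20 high (z 140 to 160 in the car frame). It is 34 from the lever's shaft; at joint value q it lies in the direction 1.047 + q rad from the car's x axis. Seen from above it moves from the front right of the shaft to the front left.
- choke_pivot (a point): Top of the choke lever's shaft on the carburettor, fixed on the car at (0, -68, 143) mm.
- primer (a joint): How far the primer bulb is pressed, m. 0 = released, 0.006 = right in. It springs back by itself; about 2 N starts it and 6.5 N holds it right in.
- primer_top (a point): Top centre of the red primer bulb, a dome 26 in diameter standing 14 above its black collar, pressed straight down; released, its top is at (-85, -30, 122) mm of the car frame.
- driver: Loose hex driver lying on the table beside the car, 190 long, handle 22 thick. Leave it alone.
- wheel_nut: Loose blue wheel nut, 32 in diameter, 10 high, lying on the chassis plate between the carburettor and the tank. Leave it alone.
- gear: Loose steel spur gear, 78 in diameter, 10 high (hub 16), flat on the table on the car's left. Leave it alone.

How it is judged:
By the outcome, as a careful person would: the job done as asked, in the order asked, and still so for the second after the job is handed in, with the robot touching nothing.
It also fails if it takes over 64 s, if anything falls off the work surface, if the arm or the gripper's body presses on something with over 40 N, if the wrist force passes 120 N, or if a joint passes its speed limit or range.

## Working session

There is one attempt and no reset: what is moved stays moved. The work goes in short steps, Python scripts to look and compute and a tool call to move; the robot and the scene stay as the last step left them, time stands still between calls to the robot, and variables do not carry over. Pictures are saved under pics/ and viewed, and the job is handed in when it is done.

Besides the shell and the picture viewer there is one more tool, called after "Request:" as name(argument=value, ...) on one line, values as JSON. send_rows: Moves the arm, as the interface text tells. Scaled input: -1 to 1 covers 2 cm each way for a shift and 2 pi rad each way for a turn. Its arguments: {"type":"object","properties":{"targets":{"type":"array","items":{"type":"number","minimum":-1,"maximum":1}},"grip_force":{"type":"number"}},"required":["targets"]}

```bash
ls; mkdir -p pics; python3 - <<'E'
from rig import robot
import cv2
s=robot.state();print(s)
for n in("scene","side","wrist"):
    im=robot.get_image(n);cv2.imwrite(f"pics/{n}0.png",im)
    c=robot.calibration(n);print(n,c)
E
```

```text
pics
{'clock': 0.0, 'q': array([-1.07539167e+00,  3.85558985e-01,  6.59741407e-03, -4.81614936e-04,
       -1.19396536e+00, -2.58622437e-01]), 'joint_vel': array([-1.15366199e-03,  6.71128925e-05, -4.30621614e-04,  3.81392466e-04,
       -1.24182520e-03, -1.40475420e-03]), 'joint_efforts': array([ 2.18521727e-04, -3.92289770e+01,  1.88395536e+01,  4.18607354e+00,
       -4.61105257e-03,  1.15944528e-05]), 'ee_pos': array([ 0.14649978, -0.60698609,  0.23021156]), 'ee_rot': array([-1.18026434e-01,  9.93009857e-01,  1.07288079e-03, -1.84088184e-04]), 'ft_force': array([ 0.25759795, -0.81051041, -0.28227727]), 'ft_torque': array([-0.00744659,  0.0591093 , -0.00570754]), 'width': 0.08553340408614836}
scene {'camera_matrix': array([[361.28255467,   0.        , 322.9666711 ],
       [  0.        , 361.28255467, 201.47607378],
       [  0.        ,   0.        ,   1.        ]]), 'world_to_cam': array([[ 0.74707388,  0.66472865,  0.00405506, -0.39774643],
       [-0.54186527,  0.60543425,  0.5829506 ,  0.23107948],
       [ 0.38504889, -0.43770446,  0.81249748, -0.98934687],
       [ 0.      
[... 226 characters left out ...]
orld_to_cam': array([[-0.924781  , -0.3804277 ,  0.00740729,  0.49875635],
       [ 0.24639171, -0.58389165,  0.77353841, -0.23473755],
       [-0.28995038,  0.71717872,  0.63370613, -0.94023704],
       [ 0.        ,  0.        ,  0.        ,  1.        ]])}
wrist {'camera_matrix': array([[279.63663938,   0.        , 317.8694513 ],
       [  0.        , 279.63663938, 199.56366965],
       [  0.        ,   0.        ,   1.        ]]), 'world_to_cam': array([[-0.23402855,  0.97222865,  0.00144562,  0.62409222],
       [-0.92074676, -0.22115823, -0.32142565,  0.04204402],
       [-0.31217951, -0.07655382,  0.94693372, -0.38038415],
       [ 0.        ,  0.        ,  0.        ,  1.        ]])}
```

View pics/scene0.png

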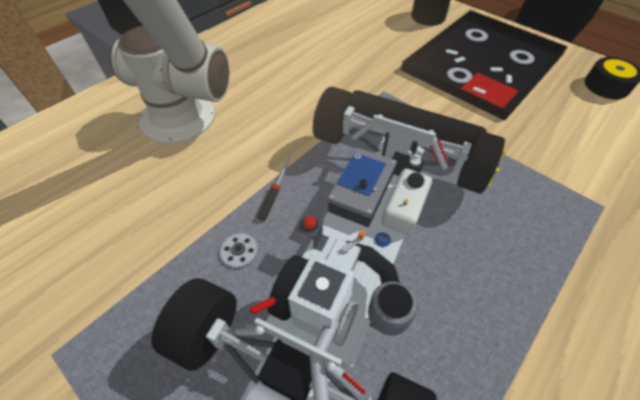

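View pics/side0.png

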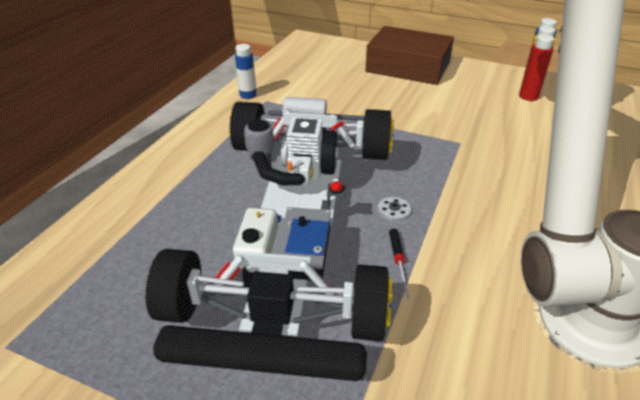

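View pics/wrist0.png

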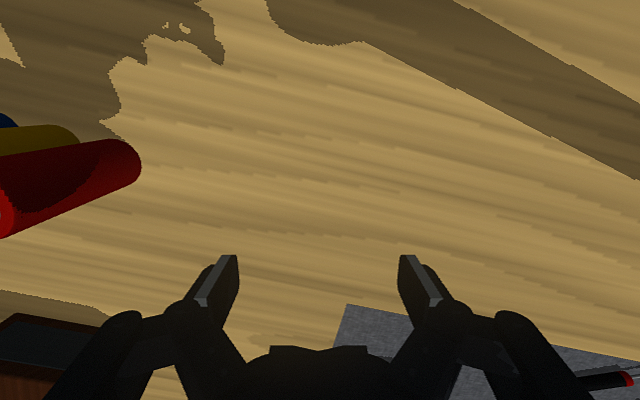

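```bash
python3 - <<'E'
from rig import robot
for n in("scene","side"):
    for l in("cover_knob","cover_pivot","choke_cap","choke_pivot","primer_top","engine_top","port","car"):
        print(n,l,[(d["xy"],round(d["confidence"],2)) for d in robot.search_frame(l,n)][:3])
print(robot.state()["clock"])
E
```

```text
scene cover_knob [([361.0, 175.5], 0.8)]
scene cover_pivot [([362.5, 174.3], 0.8)]
scene choke_cap [([353.8, 242.4], 0.64)]
scene choke_pivot [([351.6, 240.9], 0.52)]
scene primer_top [([312.2, 220.5], 0.49)]
scene engine_top [([342.3, 282.9], 0.59)]
scene port [([342.8, 278.3], 0.96), ([363.0, 172.8], 0.49)]
scene car [([344.1, 277.0], 0.74)]
side cover_knob [([306.6, 235.5], 0.95)]
side cover_pivot [([307.0, 238.0], 0.87)]
side choke_cap [([292.9, 166.8], 0.63), ([288.9, 268.9], 0.44)]
side choke_pivot [([292.6, 165.6], 0.57)]
side primer_top [([337.4, 186.1], 0.63)]
side engine_top [([286.2, 275.9], 0.92)]
side port [([289.7, 273.2], 0.59)]
side car [([283.5, 271.7], 0.65)]
0.95
```

```bash
python3 - <<'E'
import cv2,numpy as np
a=cv2.imread("pics/scene0.png")[130:330,270:430];b=cv2.imread("pics/side0.png")[90:270,220:380]
a=cv2.resize(a,None,fx=3,fy=3,interpolation=cv2.INTER_CUBIC);b=cv2.resize(b,None,fx=3,fy=3,interpolation=cv2.INTER_CUBIC)
for im,o in((a,(270,130)),(b,(220,90))):
    for k in range(0,160,20): cv2.putText(im,str(o[0]+k),(k*3,10),0,.35,(0,255,255),1);cv2.line(im,(k*3,0),(k*3,im.shape[0]),(0,255,255),1)if k%40==0 else 0
    for k in range(0,200,20): cv2.putText(im,str(o[1]+k),(0,k*3),0,.35,(0,255,255),1);cv2.line(im,(0,k*3),(480,k*3),(0,255,255),1) if k%40==0 else 0
cv2.imwrite("pics/z0a.png",a);cv2.imwrite("pics/z0b.png",b)
E
```

```text
(no output)
```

View pics/z0a.png

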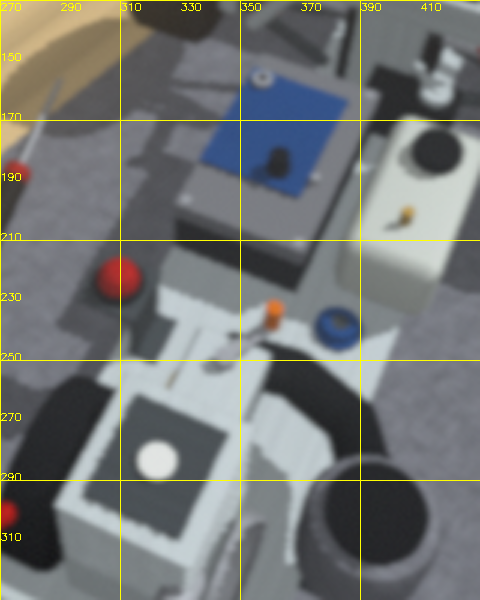

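View pics/z0b.png

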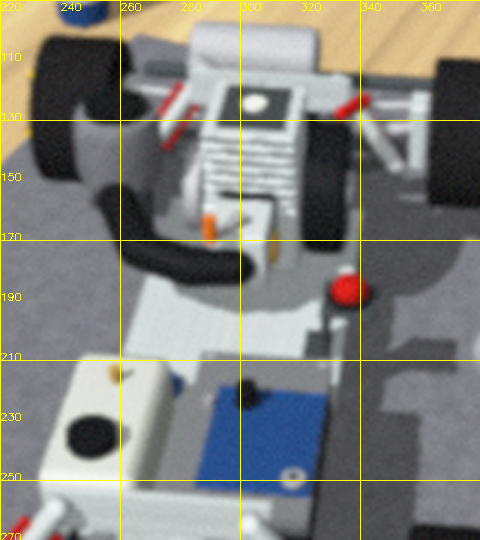

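```bash
cat > h.py <<'E'
from rig import robot
import numpy as np, cv2
from scipy.spatial.transform import Rotation as R
from scipy.optimize import least_squares
CAL={n:robot.calibration(n) for n in("scene","side")}
def proj(n,P,cal=None):
    c=cal or CAL[n];p=c["world_to_cam"]@np.append(P,1);p=p[:3]*[1,-1,-1]
    u=c["camera_matrix"]@p;return u[:2]/u[2]
def c2w(p,T):  # T=(x,y,yaw)
    p=np.array(p)/1000.;c,s=np.cos(T[2]),np.sin(T[2])
    return np.array([T[0]+c*p[0]-s*p[1],T[1]+s*p[0]+c*p[1],p[2]])
E
python3 - <<'E'
from h import *
q=0
obs={"scene":{"piv":(357.3,155.7),"knob":(363,184),"cap":(361.3,234.7),"eng":(322.3,283.3),"prim":(310,221.7),"filt":(394.3,300)},
"side":{"piv":(317.3,249),"knob":(302,221.3),"cap":(289.7,166),"eng":(304.7,124.3),"prim":(336,185.7)}}
pts={"piv":(-68,161,112),"knob":(-28,93,116),"cap":(17,-68+29.4,150),"eng":(0,-155,184),"prim":(-85,-30,117),"filt":(102,-135,188)}
def f(T): return np.concatenate([proj(n,c2w(pts[k],T))-v for n,o in obs.items() for k,v in o.items()])
best=min((least_squares(f,[.3,-.5,y],loss="soft_l1") for y in np.arange(-3,3.1,.5)),key=lambda r:r.cost)
print(best.x,best.cost);r=f(best.x).reshape(-1,2)
for (n,k),e in zip([(n,k) for n,o in obs.items() for k in o],r):print(n,k,e.round(1))
for k in pts: print(k,c2w(pts[k],best.x).round(4))
E
```

```text
[ 0.62337469 -0.00608914  0.28496564] 3.1970599969162015
scene piv [-0.1 -0.4]
scene knob [ 0.2 -0.5]
scene cap [-0.2  1.2]
scene eng [-0.5  0.1]
scene prim [-0.9 -1.3]
scene filt [ 0.6 -0.1]
side piv [-0.  -0.1]
side knob [-0.7 -0.1]
side cap [-0.5  0.4]
side eng [-0.1  0.3]
side prim [ 0.3 -1.2]
piv [0.5129 0.1293 0.112 ]
knob [0.5704 0.0753 0.116 ]
cap [ 0.6505 -0.0384  0.15  ]
eng [ 0.6669 -0.1548  0.184 ]
prim [ 0.5502 -0.0588  0.117 ]
filt [ 0.7592 -0.107   0.188 ]
```

```bash
cat >> h.py <<'E'
import json,os,math
T=(0.6234,-0.0061,0.2850)
def w2c(P):
    c,s=np.cos(T[2]),np.sin(T[2]);d=np.array(P[:2])-T[:2]
    return np.array([c*d[0]+s*d[1],-s*d[0]+c*d[1],P[2]])*1000
def psi_of(q):  # world angle of tool y
    y=R.from_quat(q).apply([0,1,0]);return math.degrees(math.atan2(y[1],y[0]))
def load():
    if os.path.exists("cmd.json"): return json.load(open("cmd.json"))
    return [0.147,-0.608,0.231,psi_of(robot.state()["ee_rot"])]
def rows(way,jaw,sub=None):
    """way: list of (xyz world m, psi world deg, nrows or None). prints calls"""
    x,y,z,p=load();out=[]
    for P,ps,n in way:
        dp=(ps-p)
        d=np.array(P)-[x,y,z]
        if n is None: n=max(1,math.ceil(np.linalg.norm(d[:2])/0.0195),math.ceil(abs(d[2])/0.0195),math.ceil(abs(dp)/7.0))
        s0=np.array([x,y,z]);p0=p
        for i in range(1,n+1):
            g=s0+d*i/n-[x,y,z];gp=p0+dp*i/n-p
            a=math.radians(p);X=np.array([math.sin(a),-math.cos(a)]);Y=np.array([math.cos(a),math.sin(a)])
            r=[round(float(g[:2]@X)/.02,2),round(float(g[:2]@Y)/.02,2),round(-g[2]/.02,2),0,0,round(-gp/360,3),jaw]
            out.append([v+0 for v in r])
            x,y=np.array([x,y])+.02*(r[0]*X+r[1]*Y);z-=.02*r[2];p-=r[5]*360
    while len(out)%5: out.append([0,0,0,0,0,0,jaw])
    for i in range(0,len(out),5): print(str([v for r in out[i:i+5] for v in r]).replace(" ","").replace(".0,",","))
    print("end",x,y,z,p)
    json.dump([float(x),float(y),float(z),float(p)],open("cmd.json","w"))
def st():
    s=robot.state();P=s["ee_pos"];print("t",round(s["clock"],2),"pos",P.round(4),"car",w2c(P).round(1),"psi",round(psi_of(s["ee_rot"]),1),"z",R.from_quat(s["ee_rot"]).apply([0,0,1]).round(3),"F",s["ft_force"].round(1),"w",round(s["width"],4),"cmd",np.round(load(),4))
E
python3 - <<'E'
from h import *
st()
psi=226.8
k=c2w((-28,93,170),T);print(k)
rows([((0.42,-0.20,.235),150,None),(k,psi,None)],0.28)
E
```

```text
t 0.95 pos [ 0.1466 -0.6075  0.2313] car [-626.6 -443.1  231.3] psi 103.6 z [-0.  0. -1.] F [0.7 0.1 0.3] w 0.0852 cmd [  0.147   -0.608    0.231  103.5695]
[0.57038183 0.07527613 0.17      ]
[0.69,0.64,np.float64(-0.01),0,0,-0.005,0.28,0.72,0.62,np.float64(-0.01),0,0,-0.005,0.28,0.73,0.59,np.float64(0.0),0,0,-0.005,0.28,0.75,0.57,np.float64(-0.01),0,0,-0.005,0.28,0.77,0.55,np.float64(-0.01),0,0,-0.005,0.28]
[0.79,0.52,np.float64(-0.01),0,0,-0.005,0.28,0.8,0.5,np.float64(0.0),0,0,-0.005,0.28,0.82,0.47,np.float64(-0.01),0,0,-0.005,0.28,0.83,0.45,np.float64(-0.01),0,0,-0.005,0.28,0.84,0.42,np.float64(-0.01),0,0,-0.005,0.28]
[0.86,0.39,np.float64(0.0),0,0,-0.005,0.28,0.87,0.37,np.float64(-0.01),0,0,-0.005,0.28,0.88,0.34,np.float64(-0.01),0,0,-0.004,0.28,0.89,0.32,np.float64(-0.01),0,0,-0.005,0.28,0.9,0.29,np.float64(-0.01),0,0,-0.005,0.28]
[0.91,0.26,np.float64(0.0),0,0,-0.005,0.28,0.91,0.23,np.float64(-0.01),0,0,-0.005,0.28,0.93,0.2,np.float64(-0.01),0,0,-0.005,0.28,0.92,0.17,np.float64(-0.01),0,0,-0.005,0.28,0.94,0.15,np.float64(0.0),0,0,-0.005,0.28]
[0.93,0.11,np.float64(-0.01),0,0,-
[... 390 characters left out ...]
-0.012,0.28]
[0.88,-0.27,np.float64(0.2),0,0,-0.013,0.28,0.86,-0.33,np.float64(0.19),0,0,-0.012,0.28,0.83,-0.4,np.float64(0.19),0,0,-0.013,0.28,0.8,-0.47,np.float64(0.19),0,0,-0.012,0.28,0.76,-0.52,np.float64(0.19),0,0,-0.013,0.28]
[0.71,-0.58,np.float64(0.19),0,0,-0.012,0.28,0.67,-0.64,np.float64(0.19),0,0,-0.013,0.28,0.61,-0.69,np.float64(0.19),0,0,-0.013,0.28,0.56,-0.74,np.float64(0.2),0,0,-0.012,0.28,0.5,-0.77,np.float64(0.19),0,0,-0.013,0.28]
[0.43,-0.82,np.float64(0.19),0,0,-0.012,0.28,0.37,-0.84,np.float64(0.19),0,0,-0.013,0.28,0.3,-0.88,np.float64(0.19),0,0,-0.012,0.28,0,0,0,0,0,0,0.28,0,0,0,0,0,0,0.28]
end 0.5704536706957111 0.07533789237390065 0.17000000000000015 226.68950913414014
```

```bash
rm cmd.json; sed -i 's/X=np.array(\[math.sin(a),-math.cos(a)\])/X=np.array([-math.sin(a),math.cos(a)])/; s/out.append(\[v+0 for v in r\])/out.append([float(v)+0 for v in r])/' h.py
python3 - <<'E'
from h import *
k=c2w((-28,93,180),T)
rows([((k[0],k[1],.235),103.57,30),(k,226.8,20)],0.28)
E
```

```text
[-0.95,0.94,-0.01,0,0,0,0.28,-0.96,0.94,0,0,0,0,0.28,-0.95,0.94,-0.01,0,0,0,0.28,-0.95,0.95,-0.01,0,0,0,0.28,-0.96,0.94,0,0,0,0,0.28]
[-0.95,0.94,-0.01,0,0,0,0.28,-0.95,0.94,-0.01,0,0,0,0.28,-0.96,0.94,0,0,0,0,0.28,-0.95,0.94,-0.01,0,0,0,0.28,-0.95,0.94,-0.01,0,0,0,0.28]
[-0.95,0.95,0,0,0,0,0.28,-0.96,0.94,-0.01,0,0,0,0.28,-0.95,0.94,-0.01,0,0,0,0.28,-0.95,0.94,0,0,0,0,0.28,-0.96,0.94,-0.01,0,0,0,0.28]
[-0.95,0.94,-0.01,0,0,0,0.28,-0.95,0.94,0,0,0,0,0.28,-0.96,0.95,-0.01,0,0,0,0.28,-0.95,0.94,-0.01,0,0,0,0.28,-0.95,0.94,0,0,0,0,0.28]
[-0.96,0.94,-0.01,0,0,0,0.28,-0.95,0.94,-0.01,0,0,0,0.28,-0.95,0.94,0,0,0,0,0.28,-0.96,0.94,-0.01,0,0,0,0.28,-0.95,0.95,-0.01,0,0,0,0.28]
[-0.95,0.94,0,0,0,0,0.28,-0.95,0.94,-0.01,0,0,0,0.28,-0.96,0.94,-0.01,0,0,0,0.28,-0.95,0.94,0,0,0,0,0.28,-0.95,0.94,-0.01,0,0,0,0.28]
[0,0,0.14,0,0,-0.017,0.28,0,0,0.14,0,0,-0.017,0.28,0,0,0.13,0,0,-0.017,0.28,0,0,0.14,0,0,-0.017,0.28,0,0,0.14,0,0,-0.018,0.28]
[0,0,0.14,0,0,-0.017,0.28,0,0,0.13,0,0,-0.017,0.28,0,0,0.14,0,0,-0.017,0.28,0,0,0.14,0,0,-0.017,0.28,0,0,0.14,0,0,-0.017,0.28]
[0,0,0.13,0,0,-0.017,0.28,0,0,0.14,0,0,-0.017,0.28,0,0,0.14,0,0,-0.017,0.28,0,0,0.14,0,0,-0.018,0.28,0,0,0.13,0,0,-0.017,0.28]
[0,0,0.14,0,0,-0.017,0.28,0,0,0.14,0,0,-0.017,0.28,0,0,0.14,0,0,-0.017,0.28,0,0,0.13,0,0,-0.017,0.28,0,0,0.14,0,0,-0.017,0.28]
end 0.570322666477607 0.07519265221918807 0.18000000000000022 226.68950913414008
```

Request:
send_rows(targets=[-0.95,0.94,-0.01,0,0,0,0.28,-0.95,0.94,-0.01,0,0,0,0.28,-0.95,0.94,-0.01,0,0,0,0.28,-0.95,0.94,-0.01,0,0,0,0.28,-0.95,0.94,-0.01,0,0,0,0.28])

```text
clock: 1.37
ee_pos: [0.2173, -0.4928, 0.2324]
ee_rot: [-0.118, 0.993, -0.0, 0.0]
ft_force: [1.1, 0.0, -0.9]
width: 0.0259
```

Request:
send_rows(targets=[-0.96,0.94,-0.01,0,0,0,0.28,-0.96,0.94,0,0,0,0,0.28,-0.95,0.94,-0.01,0,0,0,0.28,-0.95,0.95,0,0,0,0,0.28,-0.96,0.94,0,0,0,0,0.28])

```text
clock: 1.78
ee_pos: [0.2882, -0.3788, 0.233]
ee_rot: [-0.118, 0.993, -0.0, 0.0]
ft_force: [0.0, 0.0, -0.2]
width: 0.024
```

Request:
send_rows(targets=[-0.96,0.94,-0.01,0,0,0,0.28,-0.96,0.94,0,0,0,0,0.28,-0.95,0.94,-0.01,0,0,0,0.28,-0.95,0.95,0,0,0,0,0.28,-0.96,0.94,0,0,0,0,0.28])

```text
clock: 2.2
ee_pos: [0.3591, -0.2647, 0.2334]
ee_rot: [-0.118, 0.993, -0.0, 0.0]
ft_force: [0.9, -0.8, 0.2]
width: 0.0237
```

Request:
send_rows(targets=[-0.95,0.94,-0.01,0,0,0,0.28,-0.95,0.94,0,0,0,0,0.28,-0.95,0.94,-0.01,0,0,0,0.28,-0.95,0.95,0,0,0,0,0.28,-0.95,0.94,0,0,0,0,0.28])

```text
clock: 2.62
ee_pos: [0.4294, -0.1508, 0.2339]
ee_rot: [-0.118, 0.993, -0.0, 0.0]
ft_force: [0.5, -0.3, 0.8]
width: 0.024
```

Request:
send_rows(targets=[-0.95,0.94,-0.01,0,0,0,0.28,-0.95,0.94,0,0,0,0,0.28,-0.95,0.94,-0.01,0,0,0,0.28,-0.95,0.95,0,0,0,0,0.28,-0.95,0.94,0,0,0,0,0.28])

```text
clock: 3.03
ee_pos: [0.4996, -0.0369, 0.2342]
ee_rot: [-0.118, 0.993, 0.0, 0.0]
ft_force: [0.4, -0.5, 0.4]
width: 0.0242
```

Request:
send_rows(targets=[-0.95,0.94,-0.01,0,0,0,0.28,-0.95,0.94,0,0,0,0,0.28,-0.95,0.94,-0.01,0,0,0,0.28,-0.95,0.95,0,0,0,0,0.28,-0.95,0.94,0,0,0,0,0.28])

```text
clock: 3.45
ee_pos: [0.5699, 0.077, 0.2345]
ee_rot: [-0.118, 0.993, 0.0, 0.0]
ft_force: [1.3, -0.5, 0.6]
width: 0.0238
```

Request:
send_rows(targets=[0,0,0.14,0,0,-0.017,0.28,0,0,0.14,0,0,-0.017,0.28,0,0,0.14,0,0,-0.017,0.28,0,0,0.14,0,0,-0.017,0.28,0,0,0.14,0,0,-0.017,0.28])

```text
clock: 3.87
ee_pos: [0.5694, 0.0758, 0.2202]
ee_rot: [-0.379, 0.926, 0.0, 0.0]
ft_force: [-0.3, -0.7, 0.6]
width: 0.0239
```

Request:
send_rows(targets=[0,0,0.14,0,0,-0.017,0.28,0,0,0.14,0,0,-0.017,0.28,0,0,0.14,0,0,-0.017,0.28,0,0,0.14,0,0,-0.017,0.28,0,0,0.14,0,0,-0.018,0.28])

```text
clock: 4.28
ee_pos: [0.5694, 0.0757, 0.2063]
ee_rot: [-0.612, 0.791, -0.0, 0.0]
ft_force: [-0.6, -0.6, -0.3]
width: 0.0237
```

Request:
send_rows(targets=[0,0,0.14,0,0,-0.017,0.28,0,0,0.14,0,0,-0.017,0.28,0,0,0.14,0,0,-0.017,0.28,0,0,0.14,0,0,-0.017,0.28,0,0,0.14,0,0,-0.017,0.28])

```text
clock: 4.7
ee_pos: [0.5694, 0.0757, 0.1923]
ee_rot: [0.799, -0.602, 0.0, -0.0]
ft_force: [-0.3, -0.3, -0.3]
width: 0.024
```

Request:
send_rows(targets=[0,0,0.14,0,0,-0.017,0.28,0,0,0.14,0,0,-0.017,0.28,0,0,0.14,0,0,-0.017,0.28,0,0,0.14,0,0,-0.017,0.28,0,0,0.14,0,0,-0.018,0.28])

```text
clock: 5.12
ee_pos: [0.5694, 0.0757, 0.1783]
ee_rot: [0.93, -0.367, 0.0, -0.0]
ft_force: [-1.0, 0.6, 0.1]
width: 0.0244
```

```bash
python3 - <<'E'
from h import *
st()
for n in("scene","side","wrist"): cv2.imwrite(f"pics/{n}1.png",robot.get_image(n))
w=robot.calibration("wrist")
print("knob in wrist",proj(0,c2w((-28,93,116),T),w),"piv",proj(0,c2w((-68,161,112),T),w),"cap",proj(0,c2w((17,-38.6,150),T),w),"prim",proj(0,c2w((-85,-30,118),T),w))
E
```

```text
t 5.12 pos [0.5694 0.0757 0.1783] car [-28.8  93.7 178.3] psi -133.0 z [ 0.  0. -1.] F [-1.   0.6  0.1] w 0.0244 cmd [5.703000e-01 7.520000e-02 1.800000e-01 2.266895e+02]
knob in wrist [317.55866575 214.36871642] piv [318.02344114 294.70151865] cap [370.55482871  -7.02021263] prim [478.16070537 111.03716217]
```

View pics/wrist1.png

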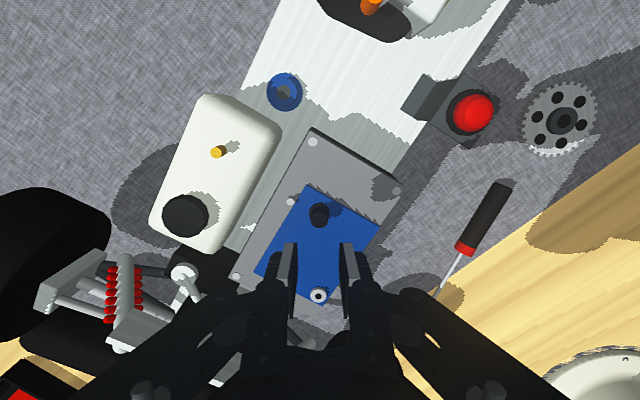

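View pics/side1.png

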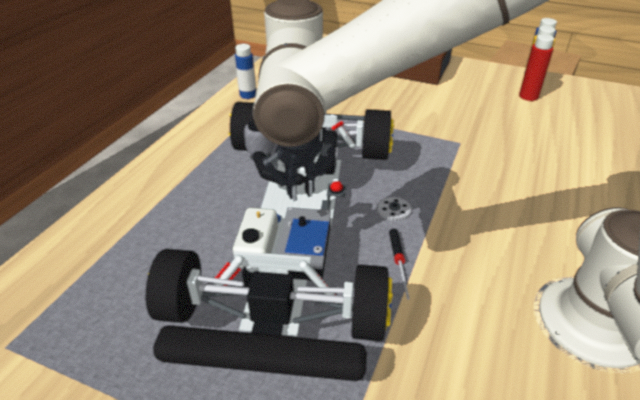

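Request:
send_rows(targets=[0,0,0.68,0,0,0,0.28,0,0,0.68,0,0,0,0.28,0,0,0.68,0,0,0,0.28,0,0,0.68,0,0,0,0.28,0,0,0.66,0,0,0,0.28])

```text
clock: 5.68
ee_pos: [0.5696, 0.0758, 0.1105]
ee_rot: [0.929, -0.37, 0.0, -0.0]
ft_force: [0.5, 0.2, -0.1]
width: 0.0236
```

```bash
python3 - <<'E'
from h import *
st()
for n in("side","wrist"): cv2.imwrite(f"pics/{n}2.png",robot.get_image(n))
a=cv2.imread("pics/side2.png")[150:270,240:400];cv2.imwrite("pics/z2.png",cv2.resize(a,None,fx=4,fy=4,interpolation=2))
E
```

```text
t 5.68 pos [0.5696 0.0758 0.1105] car [-28.6  93.7 110.5] psi -133.5 z [ 0.001  0.    -1.   ] F [ 0.5  0.2 -0.1] w 0.0236 cmd [5.703000e-01 7.520000e-02 1.800000e-01 2.266895e+02]
```

View pics/wrist2.png

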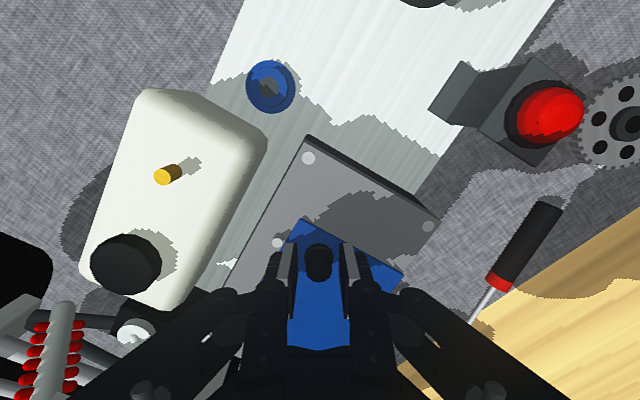

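View pics/z2.png

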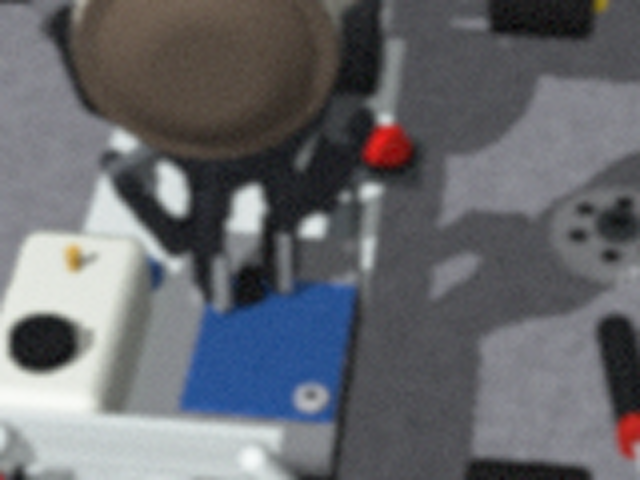

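Request:
send_rows(targets=[-0.03,0.47,0,0,0,0.019,0.28,-0.03,0.47,0,0,0,0.019,0.28,-0.03,0.47,0,0,0,0.019,0.28,-0.03,0.47,0,0,0,0.019,0.28,-0.03,0.47,0,0,0,0.019,0.28])

```text
clock: 6.2
ee_pos: [0.5301, 0.0531, 0.112]
ee_rot: [0.777, -0.629, 0.001, -0.002]
ft_force: [2.4, 0.5, -1.3]
width: 0.0239
```

Request:
send_rows(targets=[-0.03,0.47,0,0,0,0.019,0.28,-0.03,0.47,0,0,0,0.019,0.28,-0.03,0.47,0,0,0,0.019,0.28,-0.03,0.47,0,0,0,0.019,0.28,-0.03,0.47,0,0,0,0.019,0.28])

```text
clock: 6.62
ee_pos: [0.4833, 0.0567, 0.1121]
ee_rot: [-0.558, 0.83, -0.001, 0.001]
ft_force: [1.6, -1.2, -0.4]
width: 0.0237
```

```bash
python3 - <<'E'
from h import *
st()
for n in("side","wrist"): cv2.imwrite(f"pics/{n}3.png",robot.get_image(n))
P=w2c(robot.state()["ee_pos"])-[-68,161,0];print(np.hypot(*P[:2]),np.degrees(np.arctan2(P[1],P[0])), -59.5-np.degrees(np.arctan2(P[1],P[0])))
E
```

```text
t 6.62 pos [0.4833 0.0567 0.1121] car [-116.8   99.6  112.1] psi 157.8 z [ 0.003  0.    -1.   ] F [ 1.6 -1.2 -0.4] w 0.0237 cmd [5.703000e-01 7.520000e-02 1.800000e-01 2.266895e+02]
78.37562723501024 -129.18648803774252 69.68648803774252
```

View pics/wrist3.png

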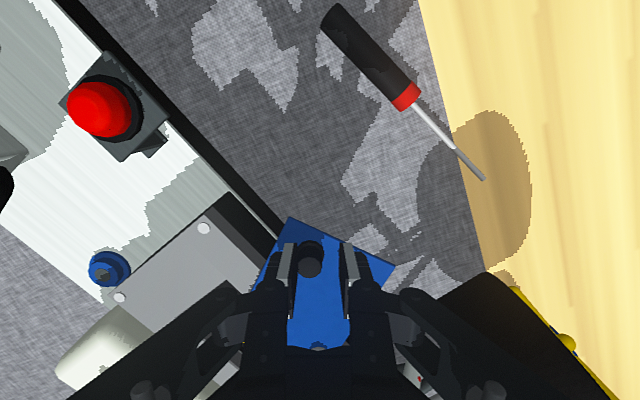

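Request:
send_rows(targets=[-0.03,0.47,0,0,0,0.019,0.28,-0.03,0.47,0,0,0,0.019,0.28,-0.03,0.47,0,0,0,0.019,0.28,-0.03,0.47,0,0,0,0.019,0.28,-0.03,0.47,0,0,0,0.019,0.28])

```text
clock: 7.13
ee_pos: [0.4474, 0.0863, 0.1118]
ee_rot: [-0.292, 0.957, -0.0, 0.001]
ft_force: [0.6, -0.7, 2.1]
width: 0.024
```

Request:
send_rows(targets=[-0.03,0.47,0,0,0,0.019,0.28,0,0,0,0,0,0,0.28,0,-0.2,0,0,0,0,0.28,0,0,-1,0,0,0,0.28,0,0,-1,0,0,0,0.28])

```text
clock: 7.55
ee_pos: [0.4434, 0.0898, 0.1505]
ee_rot: [-0.237, 0.971, -0.0, -0.002]
ft_force: [0.5, 0.5, -0.7]
width: 0.0241
```

```bash
python3 - <<'E'
from h import *
st()
for n in("side","wrist","scene"): cv2.imwrite(f"pics/{n}4.png",robot.get_image(n))
a=cv2.imread("pics/side4.png")[150:270,240:400];cv2.imwrite("pics/z4.png",cv2.resize(a,None,fx=4,fy=4,interpolation=2))
for n in("side","scene"):print(n,[(d["xy"],round(d["confidence"],2)) for d in robot.search_frame("switch_tab",n)][:3])
for q in(1.65,1.75,1.85,1.95,2.1):
    a=math.atan2(-68,40)-q;p=c2w((-68+79*math.cos(a),161+79*math.sin(a),116),T);print(q,proj("side",p),proj("w",p,robot.calibration("wrist")))
E
```

```text
t 7.55 pos [0.4434 0.0898 0.1505] car [-145.7  142.6  150.5] psi 117.5 z [-0.003 -0.002 -1.   ] F [ 0.5  0.5 -0.7] w 0.0241 cmd [5.703000e-01 7.520000e-02 1.800000e-01 2.266895e+02]
side [([303.2, 240.2], 0.51)]
scene [([309.4, 218.6], 0.46), ([352.3, 244.9], 0.22)]
1.65 [356.81198616 237.42878943] [292.70608054 235.00657325]
1.75 [358.20806087 240.23608637] [303.74446399 232.84209446]
1.85 [359.21667567 243.1493522 ] [315.02941632 231.6886746 ]
1.95 [359.82057121 246.14240296] [326.40526706 231.566631  ]
2.1 [359.93802823 250.7198376 ] [343.29433369 233.31688433]
```

View pics/wrist4.png

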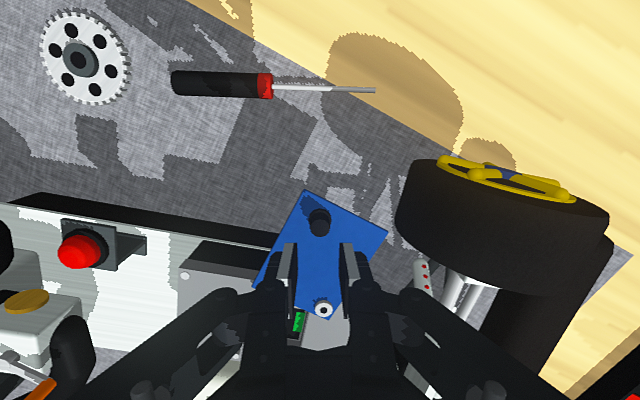

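View pics/z4.png

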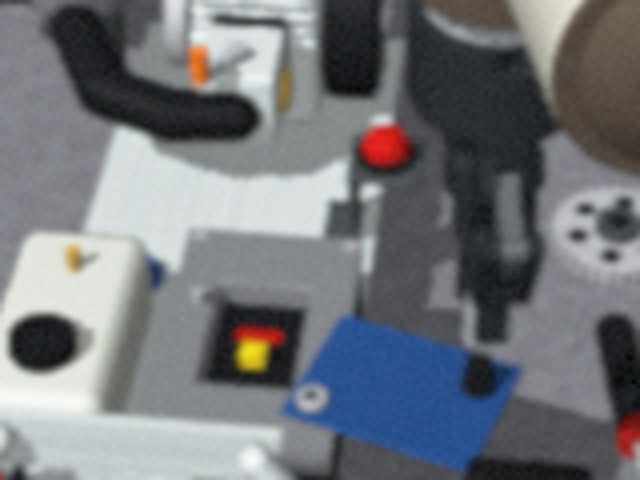

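```bash
python3 - <<'E'
from h import *
print("tab",proj("side",c2w((-35,122,102),T)))
s=robot.state();json.dump(list(map(float,s["ee_pos"]))+[psi_of(s["ee_rot"])],open("cmd.json","w"))
k=c2w((-35,98,165),T)
rows([(k,196.3,15)],0)
E
```

```text
tab [302.88514082 236.82623093]
[-0.33,-0.22,-0.05,0,0,-0.015,0,-0.31,-0.25,-0.05,0,0,-0.014,0,-0.29,-0.27,-0.05,0,0,-0.015,0,-0.26,-0.3,-0.05,0,0,-0.015,0,-0.24,-0.32,-0.05,0,0,-0.014,0.0]
[-0.2,-0.35,-0.04,0,0,-0.015,0,-0.17,-0.36,-0.05,0,0,-0.014,0,-0.14,-0.37,-0.05,0,0,-0.015,0,-0.1,-0.38,-0.05,0,0,-0.015,0,-0.06,-0.4,-0.05,0,0,-0.014,0.0]
[-0.03,-0.39,-0.05,0,0,-0.015,0,0.01,-0.4,-0.05,0,0,-0.015,0,0.04,-0.4,-0.05,0,0,-0.014,0,0.08,-0.39,-0.05,0,0,-0.015,0,0.12,-0.38,-0.05,0,0,-0.014,0.0]
end 0.5623282842160603 0.07802070680035163 0.16509463593563298 196.1445816978257
```

Request:
send_rows(targets=[-0.33,-0.22,-0.05,0,0,-0.015,0,-0.31,-0.25,-0.05,0,0,-0.014,0,-0.29,-0.27,-0.05,0,0,-0.015,0,-0.26,-0.3,-0.05,0,0,-0.015,0,-0.24,-0.32,-0.05,0,0,-0.014,0])

```text
clock: 8.22
ee_pos: [0.483, 0.0861, 0.1545]
ee_rot: [-0.453, 0.892, 0.0, -0.001]
ft_force: [0.1, 1.2, 1.1]
width: 0.0001
```

Request:
send_rows(targets=[-0.2,-0.35,-0.04,0,0,-0.015,0,-0.17,-0.36,-0.05,0,0,-0.014,0,-0.14,-0.37,-0.05,0,0,-0.015,0,-0.1,-0.38,-0.05,0,0,-0.015,0,-0.06,-0.4,-0.05,0,0,-0.014,0])

```text
clock: 8.63
ee_pos: [0.5226, 0.0819, 0.1591]
ee_rot: [-0.644, 0.765, 0.0, -0.001]
ft_force: [0.3, -0.2, -0.1]
width: -0.0001
```

Request:
send_rows(targets=[-0.03,-0.39,-0.05,0,0,-0.015,0,0.01,-0.4,-0.05,0,0,-0.015,0,0.04,-0.4,-0.05,0,0,-0.014,0,0.08,-0.39,-0.05,0,0,-0.015,0,0.12,-0.38,-0.05,0,0,-0.014,0])

```text
clock: 9.05
ee_pos: [0.5622, 0.0779, 0.164]
ee_rot: [0.801, -0.599, -0.001, 0.001]
ft_force: [0.1, 0.3, -0.1]
width: -0.0002
```

```bash
python3 - <<'E'
from h import *
st()
for n in("side","wrist"): cv2.imwrite(f"pics/{n}5.png",robot.get_image(n))
st()
w=robot.calibration("wrist")
for p in((-35,122,102),(-35,80,104),(-35,150,104),(-58,80,104),(-12,80,104),(-68,161,112)):print(p,proj(0,c2w(p,T),w).round(1))
E
```

```text
t 9.05 pos [0.5622 0.0779 0.164 ] car [-35.1  97.8 164. ] psi -163.6 z [-0.003 -0.001 -1.   ] F [ 0.1  0.3 -0.1] w -0.0002 cmd [5.623000e-01 7.800000e-02 1.651000e-01 1.961446e+02]
t 9.15 pos [0.5629 0.0779 0.1641] car [-34.4  97.6 164.1] psi -163.9 z [-0.002 -0.001 -1.   ] F [-0.  -0.8 -0.7] w -0.0001 cmd [5.623000e-01 7.800000e-02 1.651000e-01 1.961446e+02]
(-35, 122, 102) [318.8 243.3]
(-35, 80, 104) [318.6 195.1]
(-35, 150, 104) [318.9 274.2]
(-58, 80, 104) [348.8 194.9]
(-12, 80, 104) [288.4 195.3]
(-68, 161, 112) [358.9 290.9]
```

View pics/wrist5.png

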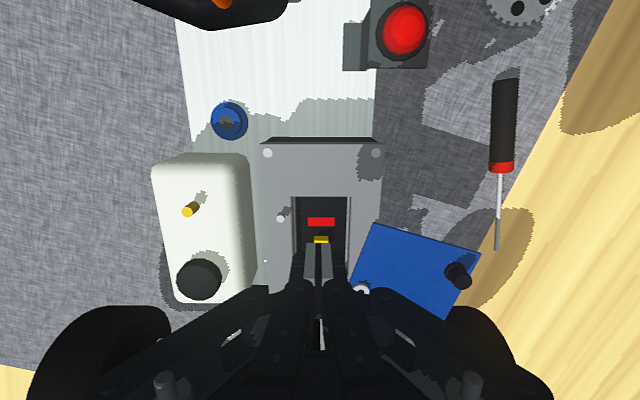

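Request:
send_rows(targets=[0,0,0.7,0,0,0,0,0,0,0.7,0,0,0,0,0,0,0.7,0,0,0,0,0,0,0.7,0,0,0,0,0,0,0.5,0,0,0,0])

```text
clock: 9.57
ee_pos: [0.5609, 0.0779, 0.0974]
ee_rot: [0.799, -0.602, -0.001, 0.001]
ft_force: [0.2, -0.8, 1.7]
width: -0.0002
```

```bash
python3 - <<'E'
from h import *
st()
for n in("side","scene"): cv2.imwrite(f"pics/{n}6.png",robot.get_image(n))
a=cv2.imread("pics/side6.png")[150:270,240:400];cv2.imwrite("pics/z6.png",cv2.resize(a,None,fx=4,fy=4,interpolation=2))
st()
E
```

```text
t 9.57 pos [0.5609 0.0779 0.0974] car [-36.3  98.2  97.4] psi -164.0 z [-0.003 -0.001 -1.   ] F [ 0.2 -0.8  1.7] w -0.0002 cmd [5.623000e-01 7.800000e-02 1.651000e-01 1.961446e+02]
t 9.67 pos [0.5605 0.0777 0.0971] car [-36.8  98.1  97.1] psi -164.0 z [-0.005 -0.002 -1.   ] F [-0.1 -0.2 -0. ] w -0.0002 cmd [5.623000e-01 7.800000e-02 1.651000e-01 1.961446e+02]
```

View pics/z6.png

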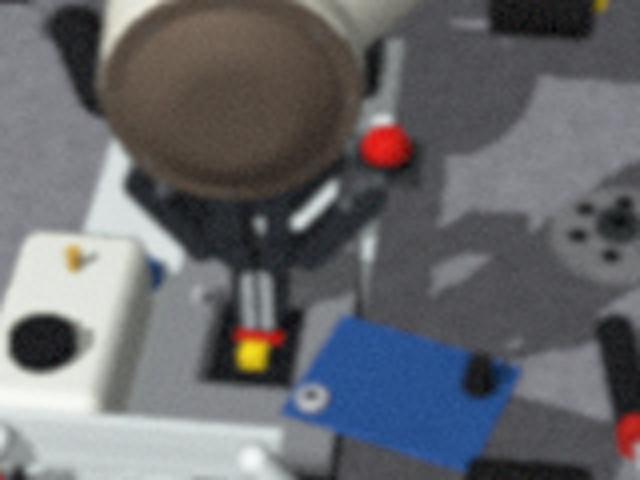

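Request:
send_rows(targets=[-0.18,-0.01,0,0,0,0,0,-0.18,-0.01,0,0,0,0,0,-0.18,-0.01,0,0,0,0,0,-0.18,-0.01,0,0,0,0,0,-0.18,-0.01,0,0,0,0,0])

```text
clock: 10.08
ee_pos: [0.5586, 0.0962, 0.1003]
ee_rot: [0.799, -0.601, 0.0, -0.0]
ft_force: [1.1, -1.7, 2.0]
width: -0.0
```

Request:
send_rows(targets=[-0.05,0,0,0,0,0,0,-0.05,0,0,0,0,0,0,-0.05,0,0,0,0,0,0,0,0,0,0,0,0,0,0,0,0,0,0,0,0])

```text
clock: 10.5
ee_pos: [0.5578, 0.0989, 0.1]
ee_rot: [0.799, -0.601, 0.0, -0.0]
ft_force: [-0.9, -1.1, 5.3]
width: 0.0001
```

```bash
python3 - <<'E'
from h import *
st()
for n in("side","scene"): cv2.imwrite(f"pics/{n}7.png",robot.get_image(n))
a=cv2.imread("pics/side7.png")[150:270,240:400];cv2.imwrite("pics/z7.png",cv2.resize(a,None,fx=4,fy=4,interpolation=2))
print("on tab side",proj("side",c2w((-35,134,102),T)))
E
```

```text
t 10.5 pos [0.5578 0.0989 0.1   ] car [-33.4 119.2 100. ] psi -163.9 z [ 0.001  0.    -1.   ] F [-0.9 -1.1  5.3] w 0.0001 cmd [5.623000e-01 7.800000e-02 1.651000e-01 1.961446e+02]
on tab side [301.96239521 241.165284  ]
```

View pics/z7.png

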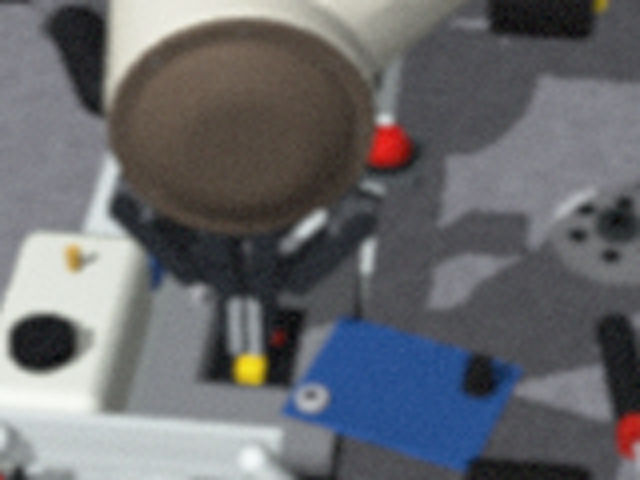

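Request:
send_rows(targets=[-0.05,0,0,0,0,0,0,-0.05,0,0,0,0,0,0,-0.05,0,0,0,0,0,0,0,0,0,0,0,0,0,0,0,0,0,0,0,0])

```text
clock: 11.02
ee_pos: [0.5573, 0.1004, 0.1001]
ee_rot: [0.799, -0.601, 0.001, 0.0]
ft_force: [0.9, -6.7, 4.7]
width: 0.0002
```

```bash
python3 - <<'E'
from h import *
st()
cv2.imwrite(f"pics/side8.png",robot.get_image("side"))
hs=[]
for n in (0,4,5,6,7,8):
    im=cv2.imread(f"pics/side{n}.png");m=cv2.inRange(cv2.cvtColor(im,cv2.COLOR_BGR2HSV),(24,150,120),(34,255,255))[225:255,290:315];y,x=np.nonzero(m);print(n,len(x),x.mean()+290 if len(x) else 0,y.mean()+225 if len(x) else 0)
E
```

```text
t 11.02 pos [0.5573 0.1004 0.1001] car [-33.5 120.8 100.1] psi -163.9 z [ 0.001 -0.002 -1.   ] F [ 0.9 -6.7  4.7] w 0.0002 cmd [5.623000e-01 7.800000e-02 1.651000e-01 1.961446e+02]
0 0 0 0
4 46 302.60869565217394 238.69565217391303
5 47 302.4468085106383 238.85106382978722
6 46 302.4782608695652 238.7826086956522
7 47 302.1276595744681 242.0
8 41 301.9756097560976 242.29268292682926
```

Request:
send_rows(targets=[-0.05,0,0,0,0,0,0,-0.05,0,0,0,0,0,0,0,0,0,0,0,0,0,0,0,0,0,0,0,0,0,0,0,0,0,0,0])

```text
clock: 11.48
ee_pos: [0.5571, 0.1008, 0.1001]
ee_rot: [0.799, -0.601, 0.001, 0.001]
ft_force: [4.5, -11.1, 4.2]
width: 0.0001
```

Request:
send_rows(targets=[0.3,0,0,0,0,0,0,0.2,0,-0.5,0,0,0,0,0,0,-1,0,0,0,0,0,0,-1,0,0,0,0,0,0,-1,0,0,0,0])

```text
clock: 11.9
ee_pos: [0.5587, 0.0943, 0.1702]
ee_rot: [0.799, -0.601, -0.001, -0.0]
ft_force: [-0.3, -0.3, -0.1]
width: 0.0003
```

```bash
python3 - <<'E'
from h import *
st()
for n in("side","wrist"): cv2.imwrite(f"pics/{n}9.png",robot.get_image(n))
for n in (4,9):
    im=cv2.imread(f"pics/side{n}.png");m=cv2.inRange(cv2.cvtColor(im,cv2.COLOR_BGR2HSV),(24,150,120),(34,255,255))[225:255,290:315];y,x=np.nonzero(m);print(n,len(x),x.mean()+290 if len(x) else 0,y.mean()+225 if len(x) else 0)
a=cv2.imread("pics/side9.png")[210:270,270:350];cv2.imwrite("pics/z9.png",cv2.resize(a,None,fx=8,fy=8,interpolation=2))
s=robot.state();json.dump(list(map(float,s["ee_pos"]))+[psi_of(s["ee_rot"])],open("cmd.json","w"))
E
```

```text
t 11.9 pos [0.5587 0.0943 0.1702] car [-33.8 114.5 170.2] psi -163.9 z [-0.001  0.001 -1.   ] F [-0.3 -0.3 -0.1] w 0.0003 cmd [5.623000e-01 7.800000e-02 1.651000e-01 1.961446e+02]
4 46 302.60869565217394 238.69565217391303
9 50 301.92 242.0
```

View pics/z9.png

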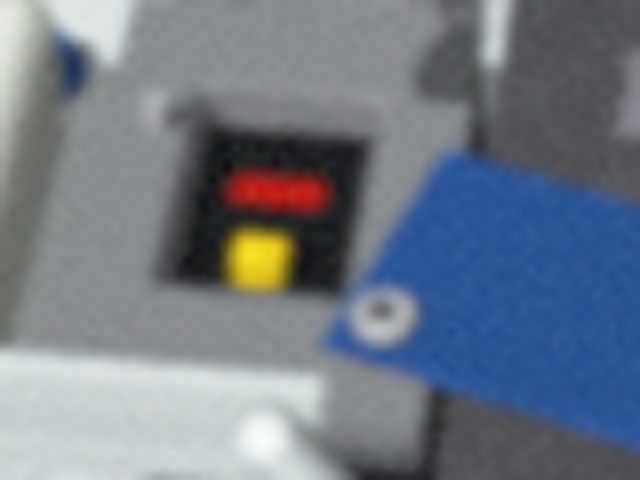

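View pics/wrist9.png

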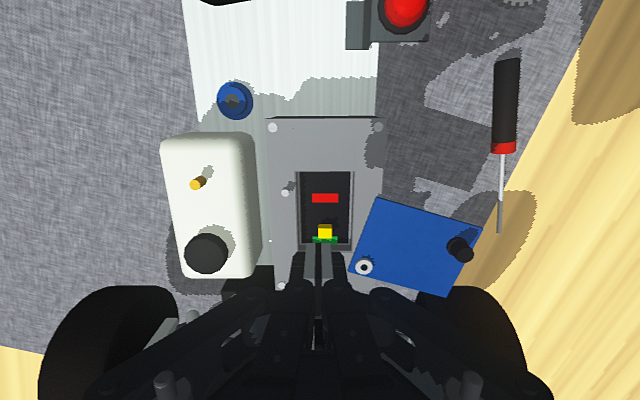

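```bash
python3 - <<'E'
from h import *
w=robot.calibration("wrist")
for z in(92,102,104):
  for y in (80,117,127,129,139,150): print(z,y,proj(0,c2w((-35,y,z),T),w).round(1))
a=cv2.imread("pics/wrist9.png")[160:260,280:380];cv2.imwrite("pics/z9w.png",cv2.resize(a,None,fx=6,fy=6,interpolation=0))
E
```

```text
92 80 [323.3 166.9]
92 117 [323.2 209.4]
92 127 [323.2 220.2]
92 129 [323.2 222.3]
92 139 [323.1 232.8]
92 150 [323.1 243.9]
102 80 [323.5 169.7]
102 117 [323.3 213.8]
102 127 [323.3 224.9]
102 129 [323.3 227.1]
102 139 [323.3 237.9]
102 150 [323.2 249.4]
104 80 [323.5 170.3]
104 117 [323.4 214.7]
104 127 [323.3 225.9]
104 129 [323.3 228.1]
104 139 [323.3 239. ]
104 150 [323.3 250.6]
```

View pics/z9w.png

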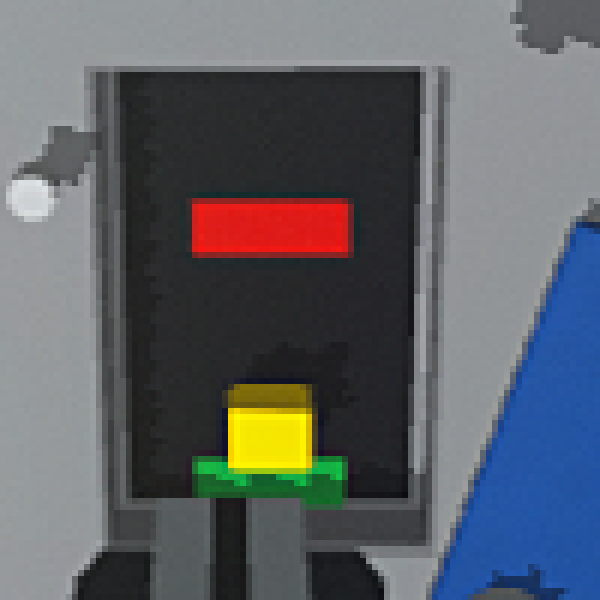

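```bash
python3 - <<'E'
from h import *
w=robot.calibration("wrist")
for q in(1.75,1.8,1.85,1.9,1.95):
    a=math.atan2(-68,40)-q
    print(q,[proj("w",c2w((-68+79*math.cos(a),161+79*math.sin(a),z),T),w).round(1) for z in(108,124)],[proj("side",c2w((-68+79*math.cos(a),161+79*math.sin(a),z),T)).round(1) for z in(108,124)])
a=cv2.imread("pics/wrist9.png")[220:280,420:500];cv2.imwrite("pics/z9k.png",cv2.resize(a,None,fx=7,fy=7,interpolation=0))
E
```

```text
1.75 [array([454.2, 235.3]), array([463.8, 244.6])] [array([358. , 243.3]), array([358.4, 237.2])]
1.8 [array([455.1, 239.4]), array([464.6, 249. ])] [array([358.6, 244.7]), array([358.9, 238.6])]
1.85 [array([455.7, 243.5]), array([465.2, 253.3])] [array([359. , 246.2]), array([359.4, 240.1])]
1.9 [array([456. , 247.7]), array([465.5, 257.7])] [array([359.4, 247.7]), array([359.8, 241.6])]
1.95 [array([456.1, 251.8]), array([465.6, 262.1])] [array([359.6, 249.2]), array([360. , 243.1])]
```

View pics/z9k.png

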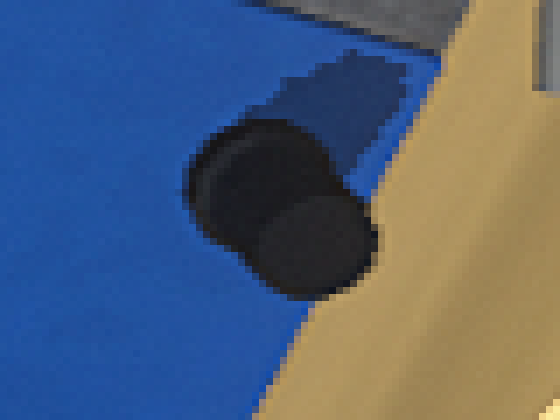

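```bash
python3 - <<'E'
from h import *
q=1.87;a=math.atan2(-68,40)-q
k=(-68+79*math.cos(a),161+79*math.sin(a),160);print(k)
c=load();c[3]%=360;json.dump(c,open("cmd.json","w"))
rows([(c2w(k,T),math.degrees(a)-90+math.degrees(T[2])+360,15)],0.28)
E
```

```text
(-144.87400807958596, 142.79596523350526, 160)
[-0.09,0.38,0.04,0,0,0.014,0.28,-0.06,0.39,0.05,0,0,0.014,0.28,-0.03,0.38,0.04,0,0,0.014,0.28,0.01,0.39,0.05,0,0,0.015,0.28,0.05,0.39,0.04,0,0,0.014,0.28]
[0.08,0.38,0.05,0,0,0.014,0.28,0.12,0.38,0.04,0,0,0.014,0.28,0.14,0.36,0.05,0,0,0.014,0.28,0.18,0.35,0.04,0,0,0.014,0.28,0.2,0.33,0.05,0,0,0.015,0.28]
[0.24,0.31,0.04,0,0,0.014,0.28,0.26,0.28,0.05,0,0,0.014,0.28,0.29,0.27,0.04,0,0,0.014,0.28,0.31,0.23,0.05,0,0,0.014,0.28,0.33,0.21,0.04,0,0,0.014,0.28]
end 0.44429145993709157 0.09017769782720875 0.16006609732526514 119.8077837696004
```

Request:
send_rows(targets=[-0.09,0.38,0.04,0,0,0.014,0.28,-0.06,0.39,0.05,0,0,0.014,0.28,-0.03,0.38,0.04,0,0,0.014,0.28,0.01,0.39,0.05,0,0,0.015,0.28,0.05,0.39,0.04,0,0,0.014,0.28])

```text
clock: 12.42
ee_pos: [0.5192, 0.0927, 0.1645]
ee_rot: [-0.644, 0.765, 0.001, -0.0]
ft_force: [-0.2, 0.2, 0.8]
width: 0.0238
```

Request:
send_rows(targets=[0.08,0.38,0.05,0,0,0.014,0.28,0.12,0.38,0.04,0,0,0.014,0.28,0.14,0.36,0.05,0,0,0.014,0.28,0.18,0.35,0.04,0,0,0.014,0.28,0.2,0.33,0.05,0,0,0.015,0.28])

```text
clock: 12.83
ee_pos: [0.4801, 0.0911, 0.16]
ee_rot: [-0.459, 0.888, 0.0, -0.0]
ft_force: [-1.2, 1.0, -0.6]
width: 0.0236
```

Request:
send_rows(targets=[0.24,0.31,0.04,0,0,0.014,0.28,0.26,0.28,0.05,0,0,0.014,0.28,0.29,0.27,0.04,0,0,0.014,0.28,0.31,0.23,0.05,0,0,0.014,0.28,0.33,0.21,0.04,0,0,0.014,0.28])

```text
clock: 13.25
ee_pos: [0.4412, 0.0893, 0.1556]
ee_rot: [-0.255, 0.967, 0.0, -0.0]
ft_force: [-0.1, 0.8, -0.3]
width: 0.0242
```

```bash
python3 - <<'E'
from h import *
st()
cv2.imwrite("pics/wrist10.png",robot.get_image("wrist"))
E
```

```text
t 13.25 pos [0.4412 0.0893 0.1556] car [-148.   142.8  155.6] psi 119.5 z [-0.001  0.    -1.   ] F [-0.1  0.8 -0.3] w 0.0242 cmd [4.443000e-01 9.020000e-02 1.601000e-01 1.198078e+02]
```

View pics/wrist10.png

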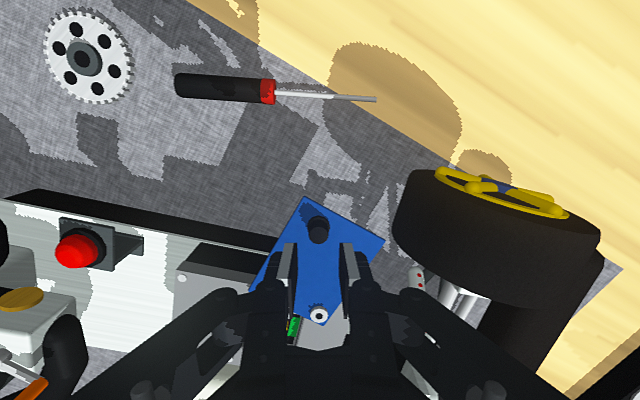

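Request:
send_rows(targets=[-0.05,0,0.44,0,0,0,0.28,-0.05,0,0.44,0,0,0,0.28,-0.04,0,0.44,0,0,0,0.28,0,0,0.44,0,0,0,0.28,0,0,0.42,0,0,0,0.28])

```text
clock: 13.72
ee_pos: [0.4444, 0.0904, 0.111]
ee_rot: [-0.257, 0.966, -0.0, -0.001]
ft_force: [0.3, 0.7, -0.1]
width: 0.0239
```

```bash
python3 - <<'E'
from h import *
st()
cv2.imwrite("pics/wrist11.png",robot.get_image("wrist"))
P=w2c(robot.state()["ee_pos"])-[-68,161,0];print(np.hypot(*P[:2]),-59.5-np.degrees(np.arctan2(P[1],P[0])))
E
```

```text
t 13.72 pos [0.4444 0.0904 0.111 ] car [-144.6  142.9  111. ] psi 119.8 z [-0.001 -0.001 -1.   ] F [ 0.3  0.7 -0.1] w 0.0239 cmd [4.443000e-01 9.020000e-02 1.601000e-01 1.198078e+02]
79.98872492657961 107.27643351678608
```

View pics/wrist11.png

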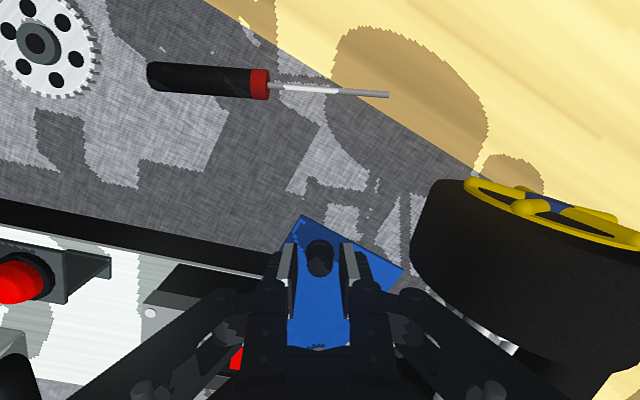

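Request:
send_rows(targets=[-0.03,-0.47,0,0,0,-0.019,0.28,-0.03,-0.47,0,0,0,-0.019,0.28,-0.03,-0.47,0,0,0,-0.019,0.28,-0.03,-0.47,0,0,0,-0.019,0.28,-0.03,-0.47,0,0,0,-0.019,0.28])

```text
clock: 14.18
ee_pos: [0.4778, 0.0584, 0.1115]
ee_rot: [-0.532, 0.847, 0.001, -0.001]
ft_force: [-2.1, 2.1, -0.5]
width: 0.024
```

Request:
send_rows(targets=[-0.03,-0.47,0,0,0,-0.019,0.28,-0.03,-0.47,0,0,0,-0.019,0.28,-0.03,-0.47,0,0,0,-0.019,0.28,-0.03,-0.47,0,0,0,-0.019,0.28,-0.03,-0.47,0,0,0,-0.019,0.28])

```text
clock: 14.6
ee_pos: [0.5237, 0.0514, 0.1114]
ee_rot: [0.757, -0.653, -0.001, 0.001]
ft_force: [-1.0, 1.0, 0.5]
width: 0.0237
```

Request:
send_rows(targets=[-0.03,-0.47,0,0,0,-0.019,0.28,-0.03,-0.47,0,0,0,-0.019,0.28,-0.03,-0.47,0,0,0,-0.019,0.28,-0.03,-0.47,0,0,0,-0.019,0.28,-0.03,-0.47,0,0,0,-0.019,0.28])

```text
clock: 15.02
ee_pos: [0.5656, 0.0713, 0.1114]
ee_rot: [0.916, -0.401, -0.001, 0.001]
ft_force: [-2.2, 0.0, 1.0]
width: 0.0234
```

```bash
python3 - <<'E'
from h import *
st()
cv2.imwrite("pics/wrist12.png",robot.get_image("wrist"))
P=w2c(robot.state()["ee_pos"])-[-68,161,0];print(np.hypot(*P[:2]),-59.5-np.degrees(np.arctan2(P[1],P[0])))
E
```

```text
t 15.02 pos [0.5656 0.0713 0.1114] car [-33.7  90.5 111.4] psi -137.3 z [-0.004 -0.001 -1.   ] F [-2.2  0.   1. ] w 0.0234 cmd [4.443000e-01 9.020000e-02 1.601000e-01 1.198078e+02]
78.66251977797936 3.0620923828683075
```

View pics/wrist12.png

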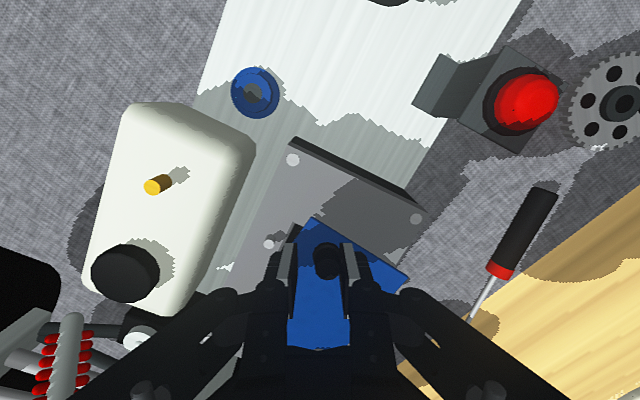

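Request:
send_rows(targets=[0,-0.1,0,0,0,-0.003,0.28,0,-0.1,0,0,0,-0.003,0.28,0,-0.1,0,0,0,-0.003,0.28,0,-0.08,0,0,0,-0.003,0.28,0,0,0,0,0,0,0.28])

```text
clock: 15.48
ee_pos: [0.5716, 0.0771, 0.1123]
ee_rot: [0.929, -0.369, -0.0, 0.0]
ft_force: [-0.8, -1.3, -1.2]
width: 0.0239
```

Request:
send_rows(targets=[0,-0.05,0,0,0,0,0.28,0,-0.05,0,0,0,0,0.28,0,-0.05,0,0,0,0,0.28,0,0,0,0,0,0,0.28,0,0,0,0,0,0,0.28])

```text
clock: 15.9
ee_pos: [0.5735, 0.079, 0.1125]
ee_rot: [0.929, -0.369, -0.0, 0.0]
ft_force: [-1.3, -2.6, -0.4]
width: 0.0242
```

Request:
send_rows(targets=[0,-0.05,0,0,0,0,0.28,0,-0.05,0,0,0,0,0.28,0,0,0,0,0,0,0.28,0,0,0,0,0,0,0.28,0,0,0,0,0,0,0.28])

```text
clock: 16.32
ee_pos: [0.5737, 0.0792, 0.1124]
ee_rot: [0.929, -0.369, -0.001, 0.002]
ft_force: [-3.1, -6.2, 1.7]
width: 0.0241
```

Request:
send_rows(targets=[0,0.2,0,0,0,0,0.28,0,0.1,0,0,0,0,0.28,0,0,-1,0,0,0,0.28,0,0,-1,0,0,0,0.28,0,0,-1,0,0,0,0.28])

```text
clock: 16.73
ee_pos: [0.5719, 0.0771, 0.1736]
ee_rot: [0.929, -0.369, 0.001, -0.001]
ft_force: [-0.2, -0.0, -0.4]
width: 0.0239
```

```bash
python3 - <<'E'
from h import *
st()
for n in("side","scene","wrist"): cv2.imwrite(f"pics/{n}13.png",robot.get_image(n))
w=robot.calibration("wrist")
for q in(0,.02,.05):
    a=math.atan2(-68,40)-q;p=(-68+79*math.cos(a),161+79*math.sin(a))
    print(q,[proj("w",c2w((*p,z),T),w).round(1) for z in(108,124)])
a=cv2.imread("pics/wrist13.png")[180:300,240:400];cv2.imwrite("pics/z13k.png",cv2.resize(a,None,fx=5,fy=5,interpolation=0))
s=robot.state();json.dump(list(map(float,s["ee_pos"]))+[psi_of(s["ee_rot"])%360],open("cmd.json","w"))
# to choke: tool y along car x -> psi 196.3 ; finger right of cap
k=c2w((52,-38,175),T);rows([(c2w((-5,20,190),T),210,8),(k,196.3,7)],0)
E
```

```text
t 16.73 pos [0.5719 0.0771 0.1736] car [-26.   94.3 173.6] psi -133.3 z [ 0.002  0.001 -1.   ] F [-0.2 -0.  -0.4] w 0.0239 cmd [4.443000e-01 9.020000e-02 1.601000e-01 1.198078e+02]
0 [array([322.9, 213.9]), array([323.2, 221.8])]
0.02 [array([324.9, 213.9]), array([325.3, 221.8])]
0.05 [array([327.8, 214. ]), array([328.5, 221.9])]
[0.46,0.13,-0.09,0,0,0.006,0,0.47,0.11,-0.1,0,0,0.006,0,0.48,0.09,-0.09,0,0,0.005,0,0.47,0.08,-0.1,0,0,0.006,0,0.48,0.06,-0.09,0,0,0.006,0.0]
[0.48,0.04,-0.09,0,0,0.006,0,0.48,0.02,-0.1,0,0,0.006,0,0.48,0.01,-0.09,0,0,0.005,0,0.5,-0.3,0.11,0,0,0.005,0,0.49,-0.31,0.1,0,0,0.006,0.0]
[0.48,-0.33,0.11,0,0,0.005,0,0.47,-0.34,0.11,0,0,0.006,0,0.45,-0.37,0.1,0,0,0.005,0,0.44,-0.37,0.11,0,0,0.006,0,0.43,-0.39,0.11,0,0,0.005,0.0]
end 0.6838984122826225 -0.027993745911574372 0.17494181970581474 196.4773234068482
```

View pics/z13k.png

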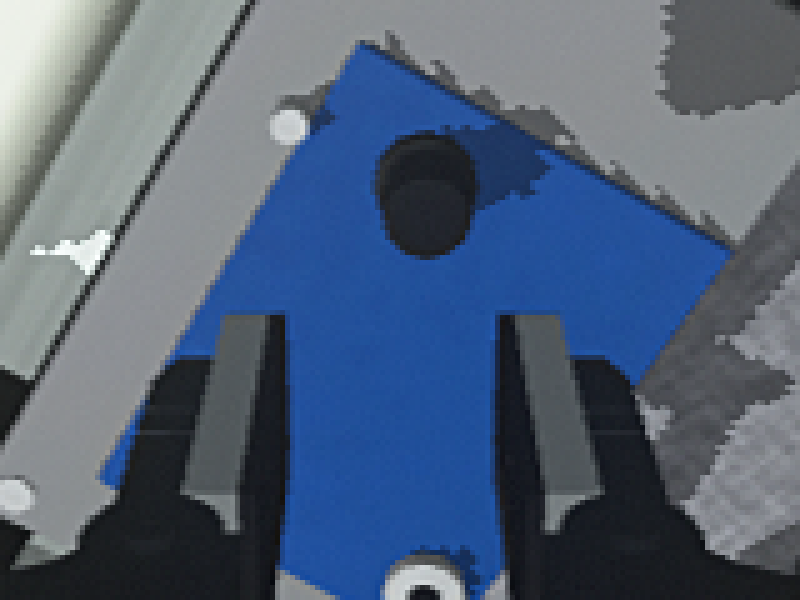

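View pics/wrist13.png

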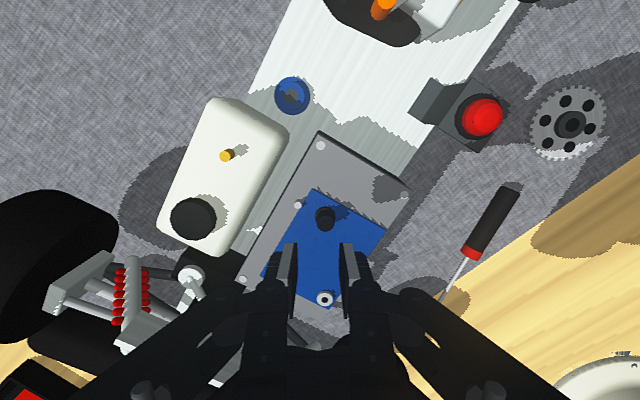

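Request:
send_rows(targets=[0.46,0.13,-0.09,0,0,0.006,0,0.47,0.11,-0.1,0,0,0.006,0,0.48,0.09,-0.09,0,0,0.005,0,0.47,0.08,-0.1,0,0,0.006,0,0.48,0.06,-0.09,0,0,0.006,0])

```text
clock: 17.3
ee_pos: [0.5966, 0.0339, 0.1815]
ee_rot: [0.891, -0.454, -0.0, 0.0]
ft_force: [-0.3, -0.1, 0.5]
width: 0.0001
```

Request:
send_rows(targets=[0.48,0.04,-0.09,0,0,0.006,0,0.48,0.02,-0.1,0,0,0.006,0,0.48,0.01,-0.09,0,0,0.005,0,0.5,-0.3,0.11,0,0,0.005,0,0.49,-0.31,0.1,0,0,0.006,0])

```text
clock: 17.72
ee_pos: [0.6324, -0.0015, 0.1835]
ee_rot: [0.848, -0.53, 0.0, -0.0]
ft_force: [-0.2, 0.7, -0.2]
width: -0.0
```

Request:
send_rows(targets=[0.48,-0.33,0.11,0,0,0.005,0,0.47,-0.34,0.11,0,0,0.006,0,0.45,-0.37,0.1,0,0,0.005,0,0.44,-0.37,0.11,0,0,0.006,0,0.43,-0.39,0.11,0,0,0.005,0])

```text
clock: 18.13
ee_pos: [0.6831, -0.0296, 0.1716]
ee_rot: [0.8, -0.6, -0.0, 0.0]
ft_force: [1.4, 0.6, -0.1]
width: -0.0004
```

```bash
python3 - <<'E'
from h import *
st()
for n in("side","scene","wrist"): cv2.imwrite(f"pics/{n}14.png",robot.get_image(n))
w=robot.calibration("wrist")
print("cap",proj(0,c2w((17,-38.6,150),T),w),"shaft",proj(0,c2w((0,-68,143),T),w),"side cap",proj("side",c2w((17,-38.6,150),T)))
E
```

```text
t 18.13 pos [ 0.6831 -0.0296  0.1716] car [ 50.6 -39.4 171.6] psi -163.7 z [-0.001 -0.    -1.   ] F [ 1.4  0.6 -0.1] w -0.0004 cmd [ 6.839000e-01 -2.800000e-02  1.749000e-01  1.964773e+02]
cap [369.15168958 240.29080104] shaft [396.47595989 193.92952074] side cap [289.17005106 166.35863032]
```

View pics/wrist14.png

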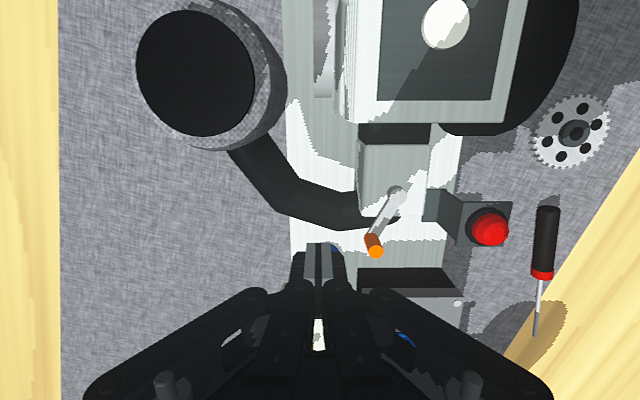

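View pics/scene14.png

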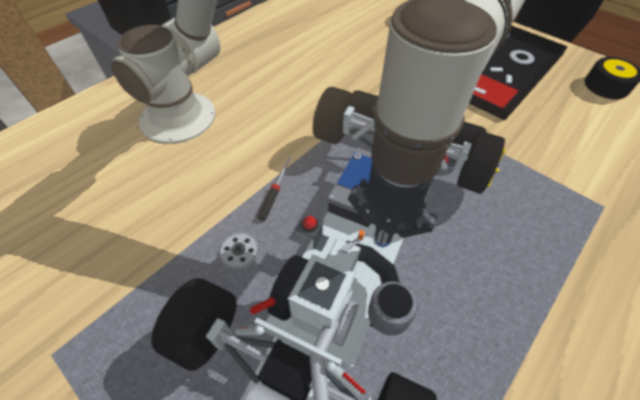

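Request:
send_rows(targets=[0,0,0.4,0,0,0,0,0,0,0.4,0,0,0,0,0,0,0.4,0,0,0,0,0,0.3,0,0,0,0,0,0,0.3,0,0,0,0,0])

```text
clock: 18.7
ee_pos: [0.6693, -0.0325, 0.1473]
ee_rot: [0.801, -0.599, -0.001, 0.001]
ft_force: [-0.1, 0.1, -0.4]
width: 0.0001
```

Request:
send_rows(targets=[0,0.3,0,0,0,0,0,0,0.3,0,0,0,0,0,0,0.3,0,0,0,0,0,0,0.3,0,0,0,0,0,0,0.3,0,0,0,0,0])

```text
clock: 19.12
ee_pos: [0.6416, -0.041, 0.1495]
ee_rot: [0.801, -0.599, 0.001, -0.001]
ft_force: [1.2, 1.5, 2.9]
width: -0.0
```

```bash
python3 - <<'E'
from h import *
st()
for n in("side","wrist"): cv2.imwrite(f"pics/{n}15.png",robot.get_image(n))
a=cv2.imread("pics/side15.png")[110:230,220:380];cv2.imwrite("pics/z15.png",cv2.resize(a,None,fx=4,fy=4,interpolation=2))
E
```

```text
t 19.12 pos [ 0.6416 -0.041   0.1495] car [  7.6 -38.6 149.5] psi -163.5 z [ 0.002  0.    -1.   ] F [1.2 1.5 2.9] w -0.0 cmd [ 6.839000e-01 -2.800000e-02  1.749000e-01  1.964773e+02]
```

View pics/wrist15.png

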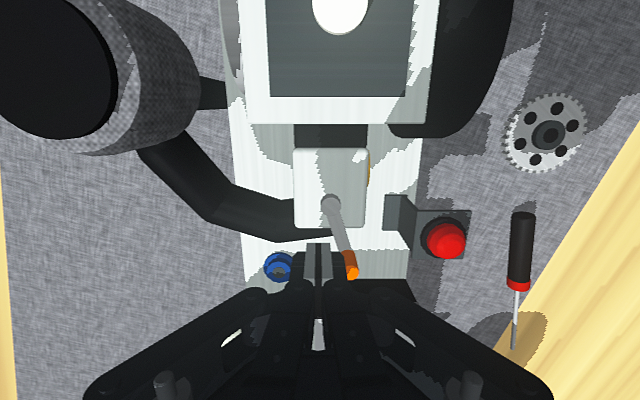

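View pics/z15.png

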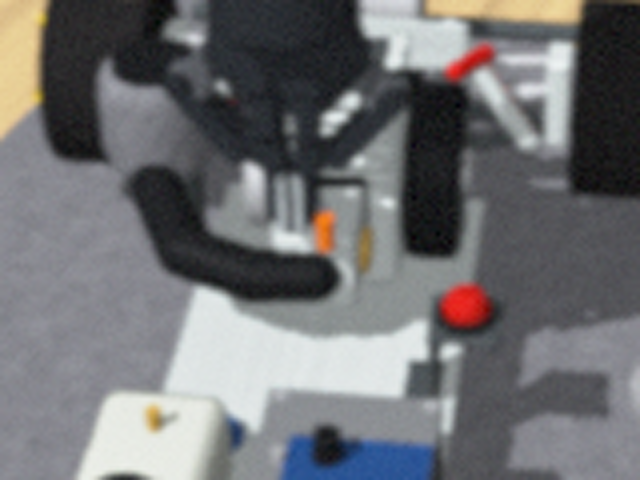

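Request:
send_rows(targets=[0,0.2,0,0,0,0,0,0,0.2,0,0,0,0,0,0,0.15,0,0,0,0,0,0,0.1,0,0,0,0,0,0,0,0,0,0,0,0])

```text
clock: 19.63
ee_pos: [0.63, -0.0455, 0.1491]
ee_rot: [0.801, -0.599, 0.001, -0.0]
ft_force: [3.4, -2.1, 1.1]
width: 0.0002
```

```bash
python3 - <<'E'
from h import *
st()
cv2.imwrite("pics/wrist16.png",robot.get_image("wrist"))
w=robot.calibration("wrist")
for q in(.8,1,1.2,1.3):
  a=1.047+q;print(q,proj(0,c2w((34*math.cos(a),-68+34*math.sin(a),150),T),w).round(1))
a=cv2.imread("pics/wrist16.png")[160:310,230:430];cv2.imwrite("pics/z16.png",cv2.resize(a,None,fx=4,fy=4,interpolation=2))
E
```

```text
t 19.63 pos [ 0.63   -0.0455  0.1491] car [ -4.8 -39.7 149.1] psi -163.6 z [ 0.002 -0.001 -1.   ] F [ 3.4 -2.1  1.1] w 0.0002 cmd [ 6.839000e-01 -2.800000e-02  1.749000e-01  1.964773e+02]
0.8 [326.2 263.6]
1 [337.2 259.9]
1.2 [347.3 254.2]
1.3 [351.9 250.7]
```

View pics/z16.png

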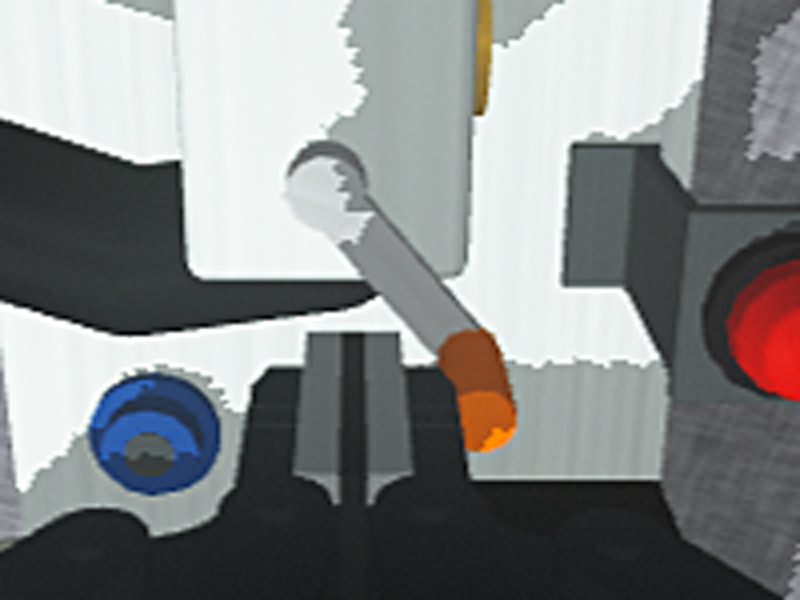

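Request:
send_rows(targets=[0,0.07,0,0,0,0,0,0,0.07,0,0,0,0,0,0,0.07,0,0,0,0,0,0,0,0,0,0,0,0,0,0,0,0,0,0,0])

```text
clock: 20.1
ee_pos: [0.6273, -0.0462, 0.1492]
ee_rot: [0.801, -0.598, 0.002, -0.001]
ft_force: [7.5, -2.8, -0.0]
width: 0.0002
```

Request:
send_rows(targets=[0,0.07,0,0,0,0,0,0,0.07,0,0,0,0,0,0,0,0,0,0,0,0,0,0,0,0,0,0,0,0,0,0,0,0,0,0])

```text
clock: 20.52
ee_pos: [0.627, -0.0464, 0.1494]
ee_rot: [0.801, -0.598, 0.004, -0.003]
ft_force: [11.6, -1.2, -1.5]
width: 0.0002
```

```bash
python3 - <<'E'
from h import *
st()
cv2.imwrite("pics/wrist17.png",robot.get_image("wrist"))
w=robot.calibration("wrist")
for q in(1,1.1,1.2,1.3):
  a=1.047+q;print(q,[proj(0,c2w((34*math.cos(a),-68+34*math.sin(a),z),T),w).round(1) for z in(143,160)])
print(proj(0,c2w((0,-68,143),T),w))
a=cv2.imread("pics/wrist17.png")[160:310,230:430];cv2.imwrite("pics/z17.png",cv2.resize(a,None,fx=4,fy=4,interpolation=2))
E
```

```text
t 20.52 pos [ 0.627  -0.0464  0.1494] car [ -7.9 -39.7 149.4] psi -163.5 z [ 0.011  0.001 -1.   ] F [11.6 -1.2 -1.5] w 0.0002 cmd [ 6.839000e-01 -2.800000e-02  1.749000e-01  1.964773e+02]
1 [array([331.3, 253.6]), array([332.5, 269.4])]
1.1 [array([336.3, 251.1]), array([338. , 266.7])]
1.2 [array([341. , 248.2]), array([343.2, 263.5])]
1.3 [array([345.4, 244.8]), array([348.1, 259.8])]
[304.81716224 206.29182919]
```

View pics/z17.png

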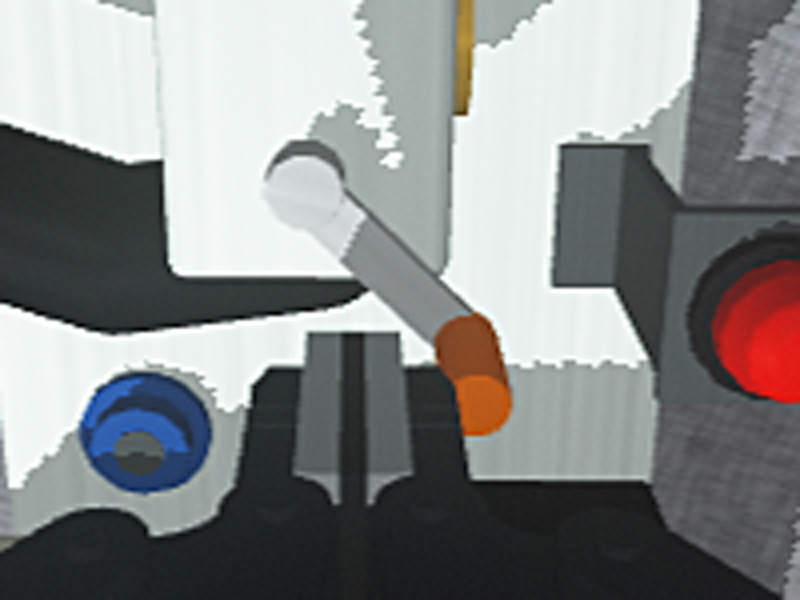

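Request:
send_rows(targets=[0,-0.3,0,0,0,0,0,0,-0.3,0,0,0,0,0,0,0,-0.7,0,0,0,0,0,0,-0.7,0,0,0,0,0,0,-0.7,0,0,0,0])

```text
clock: 20.98
ee_pos: [0.6321, -0.0432, 0.1891]
ee_rot: [0.801, -0.599, -0.003, 0.002]
ft_force: [0.2, -0.3, -0.4]
width: 0.0
```

```bash
python3 - <<'E'
from h import *
st()
cv2.imwrite("pics/wrist18.png",robot.get_image("wrist"))
w=robot.calibration("wrist")
a=1.047+1.3;print([proj(0,c2w((34*math.cos(a),-68+34*math.sin(a),z),T),w).round(1) for z in(143,160)],proj(0,c2w((0,-68,143),T),w),"prim",[proj(0,c2w((-85,-30,z),T),w).round(1) for z in(108,122)])
s=robot.state();json.dump(list(map(float,s["ee_pos"]))+[psi_of(s["ee_rot"])%360],open("cmd.json","w"))
rows([(c2w((-85,-30,190),T),196.3,5),(c2w((-85,-30,130),T),196.3,5)],0)
E
```

```text
t 20.98 pos [ 0.6321 -0.0432  0.1891] car [ -2.1 -38.  189.1] psi -163.6 z [-0.007 -0.    -1.   ] F [ 0.2 -0.3 -0.4] w 0.0 cmd [ 6.839000e-01 -2.800000e-02  1.749000e-01  1.964773e+02]
[array([349.9, 215.6]), array([352.7, 224.9])] [317.85800289 183.9613839 ] prim [array([414.7, 215.1]), array([420.2, 221.4])]
[-0.09,0.85,0.03,0,0,0,0,-0.09,0.84,0.03,0,0,0,0,-0.09,0.85,0.03,0,0,0,0,-0.09,0.85,0.03,0,0,0,0,-0.08,0.84,0.03,0,0,0,0.0]
[0,0,0.6,0,0,0,0,0,0,0.6,0,0,0,0,0,0,0.6,0,0,0,0,0,0,0.6,0,0,0,0,0,0,0.6,0,0,0,0.0]
end 0.5503785777870297 -0.058834701618092636 0.1299225728151279 196.46430425596316
```

View pics/wrist18.png

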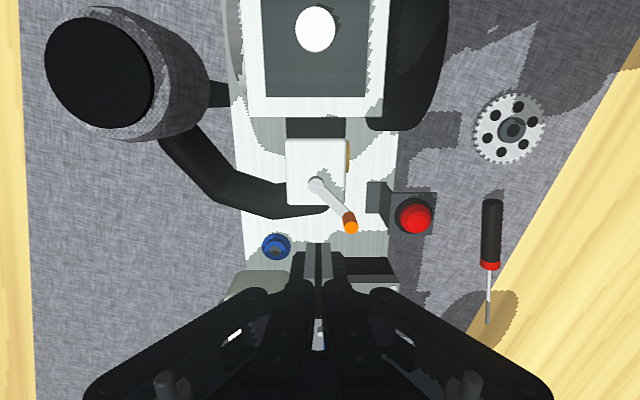

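Request:
send_rows(targets=[-0.09,0.85,0.03,0,0,0,0,-0.09,0.84,0.03,0,0,0,0,-0.09,0.85,0.03,0,0,0,0,-0.09,0.85,0.03,0,0,0,0,-0.08,0.84,0.03,0,0,0,0])

```text
clock: 21.45
ee_pos: [0.5478, -0.0589, 0.1859]
ee_rot: [0.801, -0.599, -0.002, 0.001]
ft_force: [0.1, -0.1, -0.2]
width: -0.0003
```

Request:
send_rows(targets=[0,0,0.6,0,0,0,0,0,0,0.6,0,0,0,0,0,0,0.6,0,0,0,0,0,0,0.6,0,0,0,0,0,0,0.5,0,0,0,0])

```text
clock: 21.87
ee_pos: [0.5484, -0.0588, 0.1274]
ee_rot: [0.801, -0.599, -0.002, 0.001]
ft_force: [-1.0, -0.6, 0.6]
width: -0.0
```

```bash
python3 - <<'E'
from h import *
st()
for n in("side","wrist"): cv2.imwrite(f"pics/{n}19.png",robot.get_image(n))
a=cv2.imread("pics/side19.png")[110:230,260:420];cv2.imwrite("pics/z19.png",cv2.resize(a,None,fx=4,fy=4,interpolation=2))
E
```

```text
t 21.87 pos [ 0.5484 -0.0588  0.1274] car [-86.8 -29.5 127.4] psi -163.6 z [-0.005  0.    -1.   ] F [-1.  -0.6  0.6] w -0.0 cmd [ 5.504000e-01 -5.880000e-02  1.299000e-01  1.964643e+02]
```

View pics/wrist19.png

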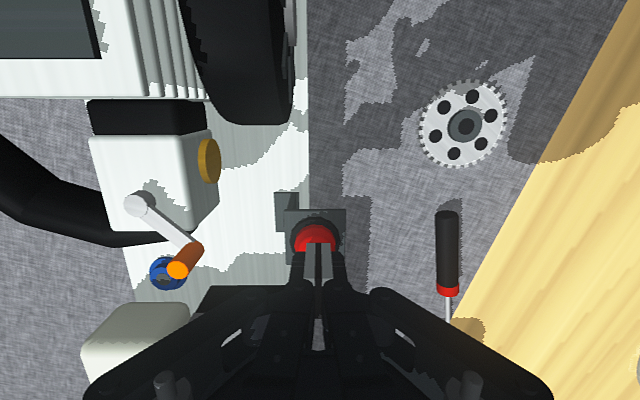

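View pics/z19.png

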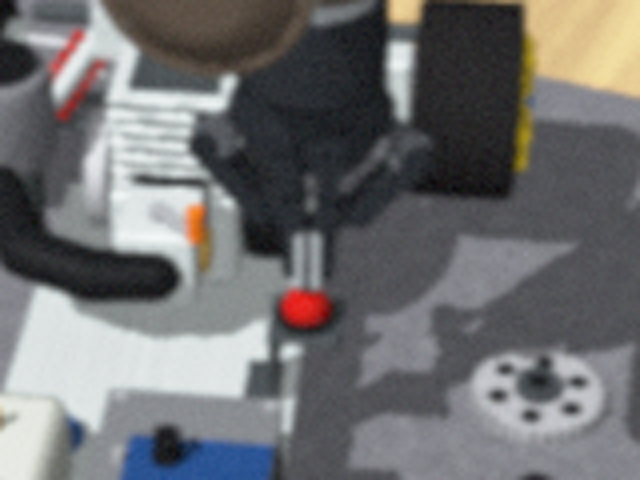

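```bash
python3 - <<'E'
from h import *
P=robot.state()["ee_pos"];w=robot.calibration("wrist")
for n,c in(("side",None),("w",w)):
  print(n,"tcp",proj(n,P,c),"tip tail edge",proj(n,c2w((-86.8,-40.5,127.4),T),c),"nose edge",proj(n,c2w((-86.8,-18.5,127.4),T),c),"prim",[proj(n,c2w((-85,-30,z),T),c).round(1) for z in(108,122)],"prim tail",proj(n,c2w((-85,-43,110),T),c))
E
```

```text
side tcp [337.35147041 181.00537088] tip tail edge [337.66439662 177.68257358] nose edge [336.68892283 183.94982943] prim [array([336.2, 187.7]), array([336.3, 182.6])] prim tail [336.80992232 183.32996613]
w tcp [318.48902714 256.19917501] tip tail edge [317.87704031 239.64305242] nose edge [317.84196254 273.22637202] prim [array([314.8, 240.4]), array([314.7, 251.4])] prim tail [314.71102772 223.06958149]
```

Request:
send_rows(targets=[0,-0.04,0.1,0,0,0,0,0,-0.04,0.1,0,0,0,0,0,0,0.1,0,0,0,0,0,0,0.1,0,0,0,0,0,0,0.1,0,0,0,0])

```text
clock: 22.38
ee_pos: [0.5523, -0.0583, 0.12]
ee_rot: [0.801, -0.599, 0.0, -0.0]
ft_force: [-1.2, 0.2, 3.7]
width: 0.0002
```

Request:
send_rows(targets=[0,0,0.08,0,0,0,0,0,0,0.08,0,0,0,0,0,0,0,0,0,0,0,0,0,0,0,0,0,0,0,0,0,0,0,0,0])

```text
clock: 22.8
ee_pos: [0.5523, -0.0583, 0.117]
ee_rot: [0.801, -0.599, 0.0, -0.0]
ft_force: [-1.3, 1.1, 5.9]
width: 0.0003
```

Request:
send_rows(targets=[0,0,0.08,0,0,0,0,0,0,0.08,0,0,0,0,0,0,0,0,0,0,0,0,0,0,0,0,0,0,0,0,0,0,0,0,0])

```text
clock: 23.22
ee_pos: [0.5524, -0.0584, 0.1156]
ee_rot: [0.801, -0.598, 0.001, -0.0]
ft_force: [-3.9, 2.3, 12.6]
width: 0.0006
```

Request:
send_rows(targets=[0,0,0.08,0,0,0,0,0,0,0,0,0,0,0,0,0,0,0,0,0,0,0,0,0,0,0,0,0,0,0,0,0,0,0,0])

```text
clock: 23.63
ee_pos: [0.5525, -0.0584, 0.1155]
ee_rot: [0.801, -0.598, 0.001, -0.0]
ft_force: [-7.2, 2.7, 20.6]
width: -0.0002
```

Request:
send_rows(targets=[0,0,-0.4,0,0,0,0,0,0,-0.8,0,0,0,0,0,0,-1,0,0,0,0,0,0,-1,0,0,0,0,0,0,-1,0,0,0,0])

```text
clock: 24.05
ee_pos: [0.5514, -0.0584, 0.1958]
ee_rot: [0.801, -0.599, -0.001, 0.0]
ft_force: [0.3, 0.9, -0.2]
width: -0.0
```

Request:
send_rows(targets=[0,1,-0.5,0,0,0,0,0,1,-0.5,0,0,0,0,0,1,-0.5,0,0,0,0,0,1,0,0,0,0,0,0,0,0,0,0,0,0])

```text
clock: 24.47
ee_pos: [0.4721, -0.0817, 0.2258]
ee_rot: [0.801, -0.599, -0.001, -0.0]
ft_force: [-0.3, 0.4, -1.0]
width: -0.0001
```

```bash
python3 - <<'E'
from h import *
st()
for n in("side","scene","wrist"): cv2.imwrite(f"pics/{n}20.png",robot.get_image(n))
st()
a=cv2.imread("pics/scene20.png")[130:330,270:430];b=cv2.imread("pics/side20.png")[110:260,260:400]
a=cv2.resize(a,(440,550),interpolation=2);b=cv2.resize(b,(350,375),interpolation=2)
o=np.zeros((550,790,3),np.uint8);o[:,:440]=a;o[:375,440:]=b;cv2.imwrite("pics/z20.png",o)
E
```

```text
t 24.47 pos [ 0.4721 -0.0817  0.2258] car [-166.5  -30.   225.8] psi -163.6 z [-0.001  0.001 -1.   ] F [-0.3  0.4 -1. ] w -0.0001 cmd [ 5.504000e-01 -5.880000e-02  1.299000e-01  1.964643e+02]
t 24.62 pos [ 0.4754 -0.081   0.2254] car [-163.1  -30.3  225.4] psi -163.6 z [ 0.  0. -1.] F [ 0.2  0.3 -0.1] w -0.0003 cmd [ 5.504000e-01 -5.880000e-02  1.299000e-01  1.964643e+02]
```

View pics/z20.png

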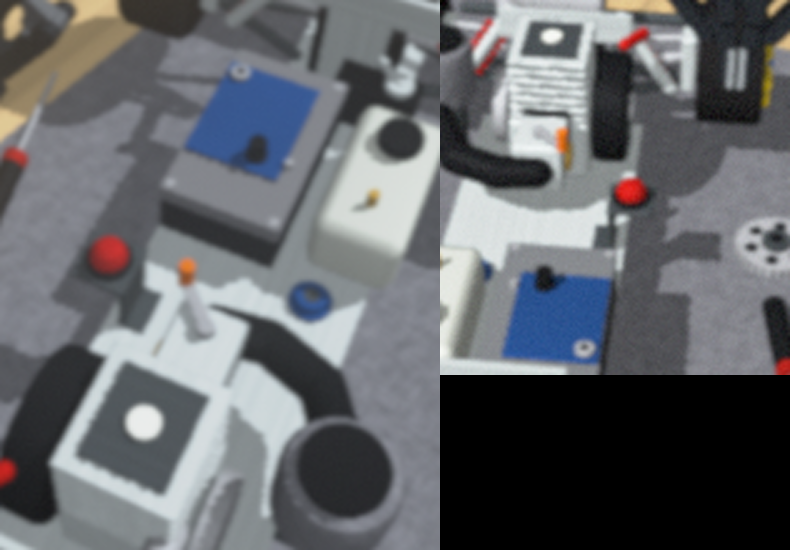

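View pics/wrist20.png

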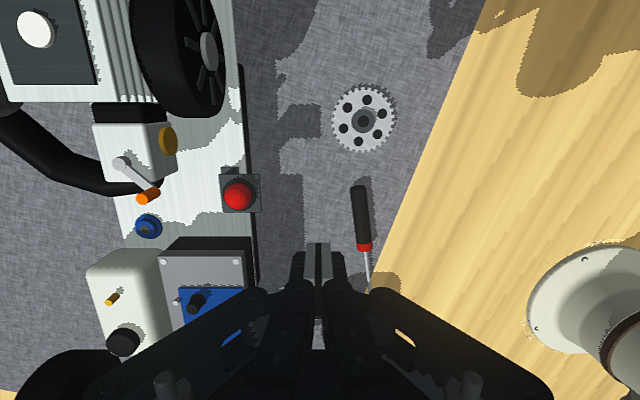

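```bash
python3 - <<'E'
import cv2,numpy as np
for n,(y0,y1,x0,x1) in(("scene",(145,200,330,392)),("side",(212,258,280,332))):
    ms=[]
    for k in(0,20):
        im=cv2.imread(f"pics/{n}{k}.png")[y0:y1,x0:x1].astype(int);m=(im[...,0]>im[...,2]+40);ms.append(m);ys,xs=np.nonzero(m);print(n,k,m.sum(),xs.mean()+x0,ys.mean()+y0, cv2.minAreaRect(np.c_[xs,ys].astype(np.float32)))
    print("xor",(ms[0]^ms[1]).sum())
from h import *
for q in(1.0,1.2,1.3):
    a=1.047+q;p=c2w((34*math.cos(a),-68+34*math.sin(a),150),T);print(q,proj("scene",p),proj("side",p))
for n in("scene","side"):
    im=cv2.imread(f"pics/{n}20.png");m=cv2.inRange(cv2.cvtColor(im,cv2.COLOR_BGR2HSV),(7,150,120),(18,255,255));y,x=np.nonzero(m[150:245,260:380]);print(n,np.median(x)+260,np.median(y)+150)
E
```

```text
scene 0 1136 361.3327464788732 173.4480633802817 ((30.833663940429688, 27.936634063720703), (38.803489685058594, 36.22252655029297), 20.85445785522461)
scene 20 1153 361.72072853425846 173.46747614917606 ((31.30000114440918, 27.89999771118164), (35.329872131347656, 39.80200958251953), 26.56505012512207)
xor 53
side 0 1230 306.8252032520325 237.02520325203253 ((26.53960418701172, 24.603961944580078), (40.59751510620117, 35.323822021484375), 5.710593223571777)
side 20 1227 306.57783211083944 237.23227383863082 ((26.10689926147461, 24.717241287231445), (40.360103607177734, 35.128238677978516), 4.763641834259033)
xor 35
1.0 [343.314671   228.32200228] [304.28994206 167.6232391 ]
1.2 [339.33601914 228.77491583] [307.19510985 166.78665155]
1.3 [337.41121775 229.25598574] [308.52711144 166.2484489 ]
scene 337.5 227.5
side 309.0 166.0
```

```bash
python3 -c "
from rig import robot
print(robot.job_done(), robot.state()['clock'])"
```

```text
the job is handed in; nothing more can be done
the job is handed in; nothing more can be done
```

The job is done in the order asked and handed in after about 25 s of the 64 s allowed. No check failed.

- **Cover opened:** I swung it to about 1.87 rad by its knob, and the port was wholly clear.
- **Switch:** I pushed it with shut fingertips until it stopped against 11 N. The wrist picture puts the tab's edges within about 0.3 mm of fully on, at the green mark. The fingertips rode up about 3 mm during the push, with 5 N upward force, but stayed behind the tab.
- **Cover shut:** I swung it back against its stop with 7 N. The pictures match the start to within 0.4 px. That small shift is towards further shut.
- **Choke:** I turned it to its stop, where it held against 11.6 N. The cap is within about 2 px of its expected closed position in both outside cameras.
- **Primer:** I pressed it from 122 mm to 115.5 mm, where it stopped moving at 20 N, then let it go. The last pictures show it with its dome up again.
- **At hand-in:** The gripper was clear of everything, and I saw no sign in the pictures that the driver, gear or wheel nut had moved.

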